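Fit the jar carrier on the ink shaker, lock it, load the jars and start

ROBOT

A 7-joint arm with a two-finger parallel gripper is mounted at the origin on a cart in front of the work surface, level with it; the furniture and walls round the work are solid. World frame = base frame: x ahead of the robot, y to its left, z up, the work surface at z = 0. Lengths are in m, angles in degrees, forces in N, time in s.
With the tool pointing down it reaches from about 0.425 to 0.875 m from the base axis. Payload 4.7 kg.
Tool frame: the origin (TCP) lies midway between the tips of the shut fingers; the grasp point (between the pads) lies 19 mm behind it; z points along the fingers, y is the line along which they close (so a half turn about z gives the same grasp; the last joint's range is limited). The gripper opens to 87 mm and grips with 3 to 60 N. Pads are 19 mm wide; open, the fingers measure 117 mm over their backs; the gripper's body (75 mm by 190 mm) begins 51 mm behind the grasp point.
Start: joints at [76.61, 18.392, -4.016, 83.108, 1.295, 78.541, -3.26], TCP at [0.159, -0.63, 0.223] pointing down, gripper open.
Joint ranges: [-163.93, 163.93], [-17.29, 119.83], [-79.2, 71.16], [3.27, 140.29], [-89.18, 269.18], [5.43, 117.66], [-154.24, 154.24]. Speed limits (degrees/s): [147.25, 147.25, 180, 180, 180, 180, 180].

INTERFACE

Orientations are given as [roll, pitch, yaw] about the fixed x, y, z axes, in that order (R = Rz(yaw) Ry(pitch) Rx(roll)).
In Python, from station import monitor, viewer, sign_off gives the robot as it stands.
- The arm moves only by the shell command python3 -m crank 'ROWS'. ROWS is JSON, one flat list of numbers, 7 for each row, row after row: the shift along the tool's x, y, z in m, then the turn, a rotation vector about the tool's x, y, z in degrees, then the gripper's target within -1 to 1 (fully open at 1, half-way at 0, shut at -1). In form: [x, y, z, rx, ry, rz, jaw, x, y, z, rx, ry, rz, jaw, ...]. A call has 1 to 5 rows; each row shifts and turns the commanded pose from where the row before left it, along the tool's axes as they then stand; what a row does not reach is not made up. A row lasts 1/12 s, in which the tool goes at most 41.7 mm and 7.16 degrees, less where a joint would pass 70% of its speed; a pose out of reach is approached as far as the arm can. A call is refused whole if a number of a shift passes 0.0417 or a number of a turn 7.16, either way. A call with a gripper value outside its range is refused whole. The fingers move at their own pace and stop on an object; the grip force is fixed at half the most. Time passes only in rows, so rows that do not move let the fingers close. It gives the time, the measured TCP pose, the force, the opening and the grip force at its end, in the units of the state.
- monitor.state(): the state, without advancing time (a new reading comes with each control period).
- viewer.camera(name): name is "side" or "top"; returns a dict with "img" (480x640x3 uint8, red, green, blue), "fx", "fy", "cx", "cy" (pixels), "position" and "orientation" of the camera in the world. Camera axes: x right, y down, z forward; pixel columns grow to the right and rows downward; lengths in m; the calibration is good to about 2 mm. A picture is of the moment at which its call begins. There is no depth.
- sign_off(): hands the job in; it is judged then, once.
The state is a dict: "t": time; "q": joint angles; "qd": joint speeds; "joint_efforts": joint torques, N m; "tool_pos": TCP position; "ee_rot": TCP orientation; "force": force on the tool from outside, world axes, zero at the start; "torque": the same for the moment, N m; "finger_gap": finger opening in m; "grip_force": force on a finger pad.
Only numpy, scipy, OpenCV 4.12 (cv2) and the standard library are available. Lean on these libraries where they do the work, as an engineer would, in place of code of your own. Each camera call takes 0.05 s, during which the arm holds its last target. There are 200 camera calls.

TASK

Get the ink shaker ready and start it: slide the lock at its front fully open, lift the jar carrier by its handle and seat it flat on the platform's two locating pins with its tongue at the front, then slide the lock fully home over the tongue. With the carrier locked, stand every ink jar that is on the table upright in a pocket of the carrier, one to a pocket and right down on its floor, and when all are in press the start button; never start the shaker with the lock open, and leave the pin case, squeegee and blow gun where they are.

Things in the scene. Friction and masses are not known exactly. Their poses are not given: they have to be found in the camera images.
- shaker: Fixed bench shaker, white housing 262 x 214 mm; its aluminium platform's flat top is 66 mm above the table; console (58 mm wide, 88 mm high) on its left. Origin: on the table under the middle of the carrier's place; x to its back, y to its left, z up. Two locating pins, 12 mm thick, 22 mm high, tapered tips, stand on the platform at x = 0, y = +75 and -75 mm; lock at the front, x = -131 mm.
- seat (a point): Point above the middle of the platform where the middle of the carrier's handle bar lies when the carrier is fully seated: at x = 0, y = 0, z = 128 mm of the shaker; axes as the shaker's.
- lock (a joint): Sliding lock, m: 0 = home (its 24 mm wide keeper stands over the carrier's tongue), 0.045 = fully open at its end stop. Grows along the shaker's -y (to the right). About 2 N of friction; stays where left. Below 0.03 the keeper blocks the tongue, so the carrier cannot go down; with the carrier not fully down it cannot go home.
- lock_grip (a point): On the lock's upright black grip: 16 mm (x of the shaker) by 24 mm (y), top 119 mm above the table, clear to grasp above 88 mm; this point is on its axis, 13 mm below its top, 106 mm above the table. Axes as the shaker's; moves with the lock.
- start (a joint): Start button, m: 0 = up, 0.005 = fully pressed. Springs back; fully down takes about 5 N; counts as pressed from 0.0035.
- start_top (a point): Centre of the top face of the round white start button (24 mm across) on the front part of the console, 110 mm above the table when up; it is pressed straight down. The black round thing behind it is the speed dial.
- carrier_handle (a point): Middle of the carrier's handle bar (black, 84 mm along y, 16 mm along x, 22 mm high; posts at y = +-34 mm), 62 mm above the underside, over its centre. Carrier: 0.6 kg plate 180 x 180 x 12 mm, four pockets (rims end 30 mm below this point), 15 mm through holes at x = 0, y = +-75 mm for the pins, 32 mm wide tongue at the front to x = -112 mm. x points to its back, z up.
- tongue (a point): Top of the carrier's front tongue, at x = -101 mm, 12 mm above the carrier's underside; must end under the lock's keeper, at the front of the shaker.
- pocket1 (a point): Floor centre of the carrier's pocket at x = -47, y = 47 mm of the carrier, 12 mm above its underside; the pocket is 70 mm wide inside with a rim 20 mm high (wall 4 mm).
- pocket2 (a point): Floor centre of the carrier's pocket at x = -47, y = -47 mm of the carrier, 12 mm above its underside; the pocket is 70 mm wide inside with a rim 20 mm high (wall 4 mm).
- pocket3 (a point): Floor centre of the carrier's pocket at x = 47, y = 47 mm of the carrier, 12 mm above its underside; the pocket is 70 mm wide inside with a rim 20 mm high (wall 4 mm).
- pocket4 (a point): Floor centre of the carrier's pocket at x = 47, y = -47 mm of the carrier, 12 mm above its underside; the pocket is 70 mm wide inside with a rim 20 mm high (wall 4 mm).
- jar1_mid (a point): Centre, half-way up, of an upright closed ink jar with a black screw lid, 62 mm across and 71 mm high (this point 35.5 mm above its underside). May be absent.
- jar2_mid (a point): Centre, half-way up, of an upright closed ink jar with a yellow screw lid, 60 mm across and 69 mm high (this point 34.5 mm above its underside). May be absent.
- jar3_mid (a point): Centre, half-way up, of an upright closed ink jar with a white screw lid, 56 mm across and 61 mm high (this point 30.5 mm above its underside). May be absent.
- jar4_mid (a point): Centre, half-way up, of an upright closed ink jar with a black screw lid, 62 mm across and 71 mm high (this point 35.5 mm above its underside). May be absent.
- pin_case: Small flat register-pin case 82 x 110 x 29 mm (a bystander), origin under its centre. Also standing there, fixed: two bundles of clear blanks, 118 mm high, at the back right of the table (x beyond 0.68 m, y from -0.31 to -0.45 m), and more at the right front (y below -0.52 m).
- squeegee: Wooden squeegee 73 x 190 x 24 mm lying flat (a bystander; long along y), origin under its centre.
- blow_gun: Red-handled air blow gun 101 x 225 x 21 mm lying on its side (a bystander; long along y), origin under its centre.
Not all that is in view belongs to the job. Of the things like the part that bears jar2_mid, leave any that is orange or pink; of the rest the larger one is meant.

How it is judged:
By the outcome, as a careful person would: the job done as asked, in the order asked, and still so for the second after the job is handed in, with the robot touching nothing.
Of jar1, jar2, jar3, jar4 only 3 to 4 are there at a start; the rules pass over those that are not, and their reading is None.
At some moment in a run one of jar1, jar2, jar3, jar4 may be knocked a few centimetres aside while the robot is not near it.
Once in a run the grip may slacken for a moment while it holds something.
It also fails if it takes over 208 s, if anything falls off the work surface, if the arm or the gripper's body presses on something with over 40 N, if the wrist force passes 120 N, or if a joint passes its speed limit or range.

## Working session

There is one attempt and no reset: what is moved stays moved. The work goes in short steps, Python scripts to look and compute and a shell command to move; the robot and the scene stay as the last step left them, time stands still between calls to the robot, and variables do not carry over. Pictures are saved under pics/ and viewed, at most 14 in all, crops included, and the job is handed in when it is done.

```bash
mkdir -p pics; ls; python3 - <<'E'
from station import monitor, viewer
import cv2
print(monitor.state())
for n in ("side","top"):
    c=viewer.camera(n); print(n,{k:c[k] for k in c if k!="img"})
    cv2.imwrite(f"pics/{n}0.png",cv2.cvtColor(c["img"],cv2.COLOR_RGB2BGR))
E
```

```text
pics
{'t': 0.0, 'q': array([76.61108861, 18.43950446, -4.01678325, 83.17342917,  1.29464028,
       78.54034737, -3.2596155 ]), 'qd': array([-0.00656386, -0.04246055,  0.04576533, -0.06154607,  0.08762125,
        0.04288682,  0.01269576]), 'joint_efforts': array([-8.23513310e-04, -4.91282737e+01, -4.04027542e-01, -3.12526989e+01,
       -6.39628479e-02,  4.37894999e-02,  1.86627576e-04]), 'tool_pos': array([ 0.15924823, -0.62963313,  0.22146954]), 'ee_rot': array([-1.79891945e+02,  4.90646416e-03,  1.42001336e+01]), 'force': array([ 0.61069563, -0.16121232,  0.44543827]), 'torque': array([-0.01931625, -0.04777647, -0.05050045]), 'grip_force': 0.0, 'finger_gap': 0.08711115450803943}
side {'fx': 486.0415267265895, 'fy': 486.0415267265895, 'cx': 318.924453903778, 'cy': 238.8584770848052, 'position': array([0.1052223 , 0.89755182, 0.80351742]), 'orientation': array([-123.07443798,    1.32906333, -156.66934615])}
top {'fx': 517.9530525505274, 'fy': 517.9530525505274, 'cx': 309.7694343239582, 'cy': 246.77495190703, 'position': array([ 0.41734114, -0.08140257,  1.69859866]), 'orientation': array([-175.97221361,    0.8818224 ,  -88.73002207])}
```

View pics/top0.png

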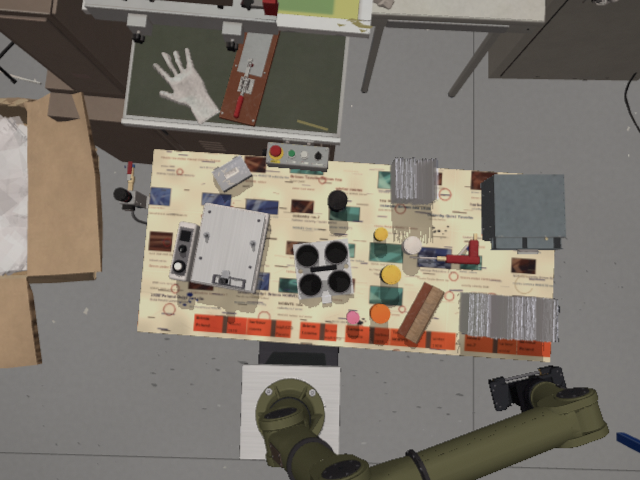

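View pics/side0.png

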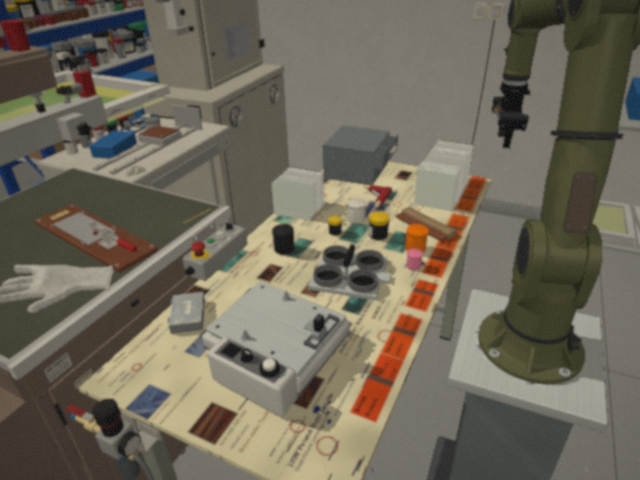

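Top view: shaker about (228,248), its lock near (232,283), start button (180,267), carrier (323,270) with tongue at (326,297), black jar (337,200), white jar (413,244), large yellow jar (391,274); small yellow, orange and pink ones are decoys. I'll zoom in for precision.

```bash
cat > h.py <<'E'
import numpy as np, cv2
from station import monitor, viewer
from scipy.spatial.transform import Rotation as R
def cam(n): return viewer.camera(n)
def ray(c,u,v):
    d=R.from_euler('xyz',c["orientation"],degrees=True).apply([(u-c["cx"])/c["fx"],(v-c["cy"])/c["fy"],1.0])
    return np.array(c["position"]),d
def onz(c,u,v,z):
    p,d=ray(c,u,v); return p+d*(z-p[2])/d[2]
def proj(c,P):
    q=R.from_euler('xyz',c["orientation"],degrees=True).inv().apply(np.array(P)-c["position"])
    return np.array([c["cx"]+c["fx"]*q[0]/q[2],c["cy"]+c["fy"]*q[1]/q[2]])
def crop(c,x,y,w,h,s,name):
    im=cv2.cvtColor(c["img"],cv2.COLOR_RGB2BGR)[y:y+h,x:x+w]
    cv2.imwrite(name,cv2.resize(im,None,fx=s,fy=s,interpolation=cv2.INTER_CUBIC))
E
python3 - <<'E'
from h import *
t=cam("top"); s=cam("side")
crop(t,160,185,200,130,4,"pics/c1.png")
crop(s,195,190,200,220,2.7,"pics/c2.png")
hsv=cv2.cvtColor(t["img"],cv2.COLOR_RGB2HSV)
def blobs(m,mn,box):
    x0,y0,x1,y1=box; k=np.zeros_like(m);k[y0:y1,x0:x1]=m[y0:y1,x0:x1]
    n,l,st,ce=cv2.connectedComponentsWithStats(k)
    return [(st[i].tolist(),ce[i].round(1).tolist()) for i in range(1,n) if st[i][4]>mn]
yel=cv2.inRange(hsv,(18,150,130),(32,255,255)); print("yel",blobs(yel,40,(330,180,450,300)))
wh=cv2.inRange(hsv,(0,0,190),(180,25,255)); print("wh",blobs(wh,60,(400,230,430,260)))
print("btn",blobs(wh,20,(168,220,200,285)))
bk=cv2.inRange(hsv,(0,0,0),(180,255,55)); print("bk",blobs(bk,30,(165,185,360,310)))
E
```

```text
yel [([375, 228, 12, 13, 117], [380.6, 233.9]), ([382, 266, 19, 18, 273], [390.7, 274.4])]
wh []
btn [([180, 222, 15, 6, 61], [187.1, 224.5]), ([175, 263, 6, 6, 29], [177.4, 265.7])]
bk [([328, 191, 19, 27, 370], [337.2, 202.7]), ([293, 201, 12, 8, 61], [298.3, 204.1]), ([180, 230, 11, 12, 100], [184.9, 235.5]), ([326, 242, 21, 21, 350], [335.7, 252.1]), ([179, 245, 8, 8, 46], [182.6, 248.3]), ([297, 245, 21, 21, 348], [306.9, 255.4]), ([173, 260, 13, 13, 70], [179.7, 266.3]), ([311, 265, 26, 7, 106], [322.9, 268.1]), ([329, 271, 21, 21, 357], [338.9, 281.1]), ([300, 274, 21, 22, 357], [310.1, 284.3]), ([197, 285, 15, 4, 44], [204.0, 286.9])]
```

View pics/c1.png

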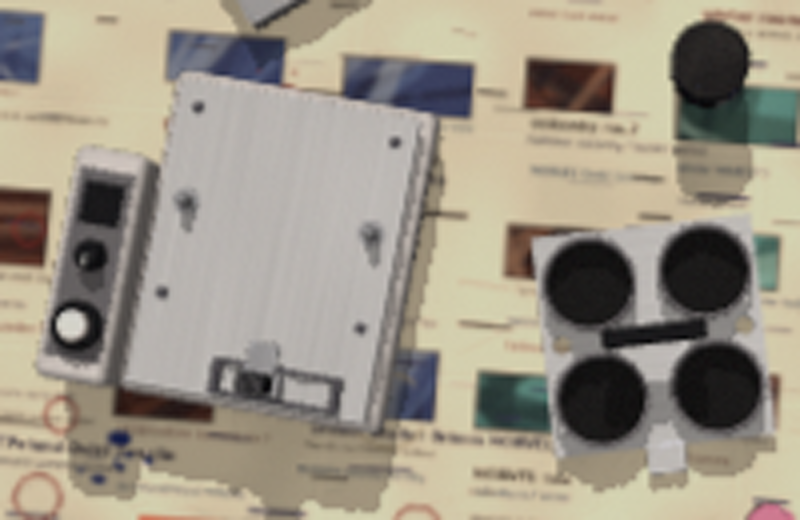

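View pics/c2.png

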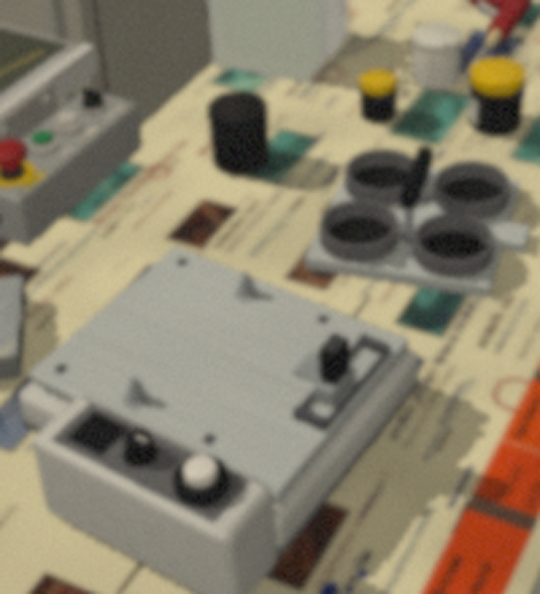

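```bash
python3 - <<'E'
from h import *
t=cam("top");s=cam("side")
f=lambda u,v,z:onz(t,160+(u-1.5)/4,185+(v-1.5)/4,z)
for n,u,v,z in [("scrBL",197,107,.066),("scrBR",395,142,.066),("scrFL",162,292,.066),("scrFR",361,328,.066),("pinL",185,200,.088),("pinR",371,233,.088),("grip",252,384,.119),("keeper",263,353,.09),("btn",72,325,.11),("slotL",212,375,.07),("slotR",342,395,.07),
 ("barL",604,338,.073),("barR",707,327,.073),("tongue",668,470,.012),("holeL",563,344,.012),("holeR",744,323,.012),("p3",588,282,.032),("p4",706,268,.032),("p1",601,399,.032),("p2",715,385,.032),("black",711,58,.071)]:
    print(n,f(u,v,z).round(4))
print("yel",onz(t,390.7,274.4,.069),"white",onz(t,413,243.5,.061))
# side rays
g=lambda u,v,z:onz(s,195+(u-.85)/2.7,190+(v-.85)/2.7,z)
for n,u,v,z in [("grip",334,345,.119),("btn",204,470,.11),("pinLtop",137,382,.088),("pinRtop",245,283,.088),("barN",418,160,.073),("black",240,112,.071),("yel",497,75,.069),("white",437,37,.061)]:
    print("S",n,g(u,v,z).round(4))
E
```

```text
scrBL [0.638  0.2701 0.066 ]
scrBR [0.6131 0.1114 0.066 ]
scrFL [0.49   0.2926 0.066 ]
scrFR [0.4649 0.134  0.066 ]
pinL [0.5615 0.2722 0.088 ]
pinR [0.5386 0.1255 0.088 ]
grip [0.4189 0.209  0.119 ]
keeper [0.4431 0.2065 0.09  ]
btn [0.4611 0.3511 0.11  ]
slotL [0.4253 0.2498 0.07  ]
slotR [0.4119 0.1468 0.07  ]
barL [ 0.461  -0.0581  0.073 ]
barR [ 0.4714 -0.1386  0.073 ]
tongue [ 0.357  -0.1114  0.012 ]
holeL [ 0.4571 -0.024   0.012 ]
holeR [ 0.4773 -0.1708  0.012 ]
p3 [ 0.5069 -0.0436  0.032 ]
p4 [ 0.5202 -0.1384  0.032 ]
p1 [ 0.4132 -0.0562  0.032 ]
p2 [ 0.4264 -0.1474  0.032 ]
black [ 0.6845 -0.1379  0.071 ]
yel [ 0.45006727 -0.30940282  0.069     ] white [ 0.54933573 -0.37975316  0.061     ]
S grip [0.4193 0.2124 0.119 ]
S btn [0.4567 0.3544 0.11  ]
S pinLtop [0.559  0.2772 0.088 ]
S pinRtop [0.5347 0.1384 0.088 ]
S barN [ 0.4697 -0.1104  0.073 ]
S black [ 0.6759 -0.1291  0.071 ]
S yel [ 0.4487 -0.3022  0.069 ]
S white [ 0.5434 -0.3733  0.061 ]
```

Shaker origin ≈ (0.5505, 0.201), yaw -8.9°; carrier ≈ (0.4665, -0.097), yaw 7.8°. The lock is about 11 mm open. There are three jars, and no second black one. First I turn the tool to yaw ≈ 81 and swing out.

```bash
cat >> h.py <<'E'
def go(x,y,z,yaw):
    s=monitor.state(); r=R.from_euler('xyz',s["ee_rot"],degrees=True)
    d=np.array([x,y,z])-s["tool_pos"]
    w=R.from_euler('xyz',[180,0,yaw],degrees=True)
    print("t",round(s["t"],2),"pos",s["tool_pos"].round(4),"rot",s["ee_rot"].round(2),"F",s["force"].round(1),"gap",round(s["finger_gap"],4))
    print("shift(in target-yaw frame)",w.inv().apply(d).round(4),"turn",(r.inv()*w).as_rotvec(degrees=True).round(2))
E
python3 -m crank '[0,0,-0.01,0,0,-6.69,0,0,0,-0.01,0,0,-6.69,0,0,0,-0.01,0,0,-6.69,0,0,0,-0.01,0,0,-6.69,0,0,0,-0.01,0,0,-6.69,0]'
python3 -m crank '[0,0,0,0,0,-6.69,0,0,0,0,0,0,-6.69,0,0,0,0,0,0,-6.69,0,0,0,0,0,0,-6.69,0,0,0,0,0,0,-6.69,0]'
python3 -m crank '[0.0316,0.0238,0,0,0,0,0,0.0316,0.0238,0,0,0,0,0,0.0316,0.0238,0,0,0,0,0,0.0316,0.0238,0,0,0,0,0,0.0316,0.0238,0,0,0,0,0]'
python3 -m crank '[0.0316,0.0238,0,0,0,0,0,0.0316,0.0238,0,0,0,0,0,0.0316,0.0238,0,0,0,0,0,0.0316,0.0238,0,0,0,0,0,0.0316,0.0238,0,0,0,0,0]'
python3 -m crank '[0.0316,0.0238,0,0,0,0,0,0.0316,0.0238,0,0,0,0,0,0,0,0,0,0,0,0,0,0,0,0,0,0,0]'
python3 -c "
from h import *
go(.4195,.2105,.20,81.1)"
```

```text
t: 0.72
tool_pos: [0.1594, -0.6301, 0.2729]
ee_rot: [-180.0, -0.0, 48.0]
force: [0.5, -0.7, -0.5]
finger_gap: 0.0614
grip_force: 0.0
t: 1.13
tool_pos: [0.1593, -0.6301, 0.2725]
ee_rot: [-180.0, 0.0, 81.4]
force: [-0.0, -0.5, -0.2]
finger_gap: 0.0439
grip_force: 0.0
t: 1.55
tool_pos: [0.3024, -0.491, 0.2727]
ee_rot: [180.0, 0.0, 81.1]
force: [0.9, 0.1, 0.6]
finger_gap: 0.0436
grip_force: 0.0
t: 1.97
tool_pos: [0.4445, -0.3533, 0.2728]
ee_rot: [180.0, 0.0, 81.1]
force: [-0.2, -0.8, 0.1]
finger_gap: 0.0435
grip_force: 0.0
t: 2.3
tool_pos: [0.5022, -0.2966, 0.2726]
ee_rot: [180.0, -0.0, 81.5]
force: [-0.1, -0.7, 0.1]
finger_gap: 0.0437
grip_force: 0.0
t 2.3 pos [ 0.5022 -0.2966  0.2726] rot [ 1.7997e+02 -5.0000e-02  8.1460e+01] F [-0.1 -0.7  0.1] gap 0.0437
shift(in target-yaw frame) [ 0.4882 -0.1601  0.0726] turn [ 0.03 -0.05  0.36]
```

```bash

python3 -m crank '[0.0349,-0.0114,0,0,0,0,0,0.0349,-0.0114,0,0,0,0,0,0.0349,-0.0114,0,0,0,0,0,0.0349,-0.0114,0,0,0,0,0,0.0349,-0.0114,0,0,0,0,0]'
python3 -m crank '[0.0349,-0.0114,0,0,0,0,0,0.0349,-0.0114,0,0,0,0,0,0.0349,-0.0114,0,0,0,0,0,0.0349,-0.0114,0,0,0,0,0,0.0349,-0.0114,0,0,0,0,0]'
python3 -m crank '[0.0349,-0.0114,0.02,0,0,0,0,0.0349,-0.0114,0.02,0,0,0,0,0.0349,-0.0114,0.02,0,0,0,0,0.0345,-0.0114,0.0126,0,0,0,0,0,0,0,0,0,0,0]'
python3 -m crank '[0,0,0.03,0,0,0,0,0,0,0.03,0,0,0,0,0,0,0,0,0,0,0]'
python3 - <<'E'
from h import *
go(.4195,.2105,.092,81.1)
crop(cam("side"),270,270,110,100,5.5,"pics/lock.png")
E
```

```text
t: 2.72
tool_pos: [0.4697, -0.1188, 0.2725]
ee_rot: [-180.0, 0.1, 80.9]
force: [0.5, -0.6, 0.6]
finger_gap: 0.0435
grip_force: 0.0
t: 3.13
tool_pos: [0.441, 0.0625, 0.2727]
ee_rot: [179.9, 0.1, 80.9]
force: [1.1, 0.3, 0.2]
finger_gap: 0.0434
grip_force: 0.0
t: 3.55
tool_pos: [0.4147, 0.2124, 0.1984]
ee_rot: [-179.8, -0.1, 81.6]
force: [-1.0, -0.4, 0.8]
finger_gap: 0.0431
grip_force: 0.0
t: 3.8
tool_pos: [0.4154, 0.2036, 0.1358]
ee_rot: [-179.6, 0.2, 81.0]
force: [-0.6, -1.2, -0.7]
finger_gap: 0.0436
grip_force: 0.0
t 3.8 pos [0.4154 0.2036 0.1358] rot [-179.56    0.22   80.99] F [-0.6 -1.2 -0.7] gap 0.0436
shift(in target-yaw frame) [0.0075 0.003  0.0438] turn [-0.44  0.22 -0.11]
```

View pics/lock.png

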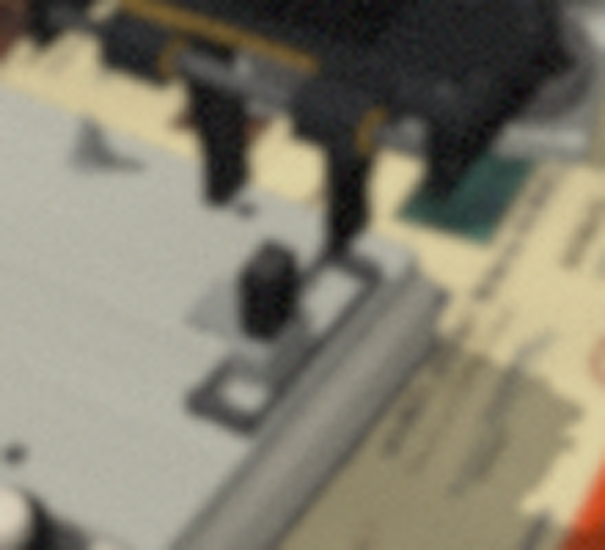

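The fingers hover above and to the right of the grip in the side view; the grip is at about (270,290) in the crop. I go down and close.

```bash

python3 -m crank '[0.0075,0.003,0,0,0,0,0,0,0,0.02,0,0,0,0,0,0,0.024,0,0,0,0,0,0,0,0,0,0,0,0,0,0,0,0,0,0]'
python3 -m crank '[0,0,0,0,0,0,-1,0,0,0,0,0,0,-1,0,0,0,0,0,0,-1,0,0,0,0,0,0,-1,0,0,0,0,0,0,-1]'
python3 -c "
from h import *
go(.4195,.2105,.092,81.1)"
```

```text
t: 4.27
tool_pos: [0.4227, 0.2132, 0.097]
ee_rot: [-180.0, 0.0, 81.0]
force: [0.1, -0.4, 0.7]
finger_gap: 0.0439
grip_force: 0.0
t: 4.68
tool_pos: [0.4219, 0.214, 0.0967]
ee_rot: [-180.0, 0.0, 81.1]
force: [-9.5, 0.9, 6.0]
finger_gap: 0.0179
grip_force: 4.6
t 4.68 pos [0.4219 0.214  0.0967] rot [-1.7996e+02  2.0000e-02  8.1080e+01] F [-9.5  0.9  6. ] gap 0.0179
shift(in target-yaw frame) [-0.0038 -0.0018  0.0047] turn [-0.04  0.02 -0.02]
```

```bash

python3 -m crank '[0,0,0,0,0,0,-1,0,0,0,0,0,0,-1,0,0,0,0,0,0,-1]'
python3 -m crank '[-0.007,0,0,0,0,0,-1,-0.007,0,0,0,0,0,-1,-0.007,0,0,0,0,0,-1,-0.007,0,0,0,0,0,-1,0,0,0,0,0,0,-1]'
python3 -m crank '[-0.003,0,0,0,0,0,-1,-0.003,0,0,0,0,0,-1,0,0,0,0,0,0,-1]'
python3 -m crank '[-0.003,0,0,0,0,0,-1,0,0,0,0,0,0,-1]'
python3 -m crank '[-0.002,0,0,0,0,0,-1,0,0,0,0,0,0,-1]'
```

```text
t: 4.93
tool_pos: [0.4208, 0.2142, 0.0965]
ee_rot: [-179.9, 0.1, 81.1]
force: [-4.8, -0.6, 6.7]
finger_gap: 0.0159
grip_force: 30.0
t: 5.35
tool_pos: [0.4164, 0.1857, 0.0964]
ee_rot: [-179.8, 0.1, 81.1]
force: [-6.7, 0.6, 7.6]
finger_gap: 0.0156
grip_force: 30.0
t: 5.6
tool_pos: [0.4156, 0.1806, 0.0964]
ee_rot: [-179.9, 0.0, 81.1]
force: [-6.1, 0.7, 7.1]
finger_gap: 0.0161
grip_force: 30.0
t: 5.77
tool_pos: [0.4156, 0.1805, 0.0965]
ee_rot: [-179.9, -0.3, 81.2]
force: [-2.5, 9.1, 0.5]
finger_gap: 0.0156
grip_force: 30.0
t: 5.93
tool_pos: [0.4156, 0.1803, 0.0966]
ee_rot: [-180.0, -0.5, 81.2]
force: [-0.8, 13.2, -2.2]
finger_gap: 0.0159
grip_force: 30.0
```

Lock at its end stop (34 mm travelled, force rose to 13 N). Release, rise, and go to the carrier.

```bash

python3 -m crank '[0.003,0,0,0,0,0,0,0,0,0,0,0,0,0,0,0,0,0,0,0,0,0,0,0,0,0,0,0,0,0,-0.03,0,0,0,0]'
python3 -m crank '[0,0,-0.035,0,0,0,0,0,0,-0.035,0,0,-5.57,0,0,0,-0.03,0,0,-5.57,0,0,0,0,0,0,-5.57,0,0,0,0,0,0,0,0]'
python3 - <<'E'
from h import *
go(.4665,-.0975,.10,97.8)
t=cam("top"); 
f=lambda u,v,z:onz(t,160+(u-1.5)/4,185+(v-1.5)/4,z)
crop(t,280,180,150,120,5,"pics/car.png")
hsv=cv2.cvtColor(t["img"],cv2.COLOR_RGB2HSV)
bk=cv2.inRange(hsv,(0,0,0),(180,255,60))
n,l,st,ce=cv2.connectedComponentsWithStats(bk)
for i in range(1,n):
    u,v=ce[i]
    if st[i][4]>60 and 290<u<360 and 185<v<300:
        w,h=st[i][2:4]; z=.032 if 18<w<24 and 18<h<24 else .073
        print(st[i].tolist(),ce[i].round(1),onz(t,u,v,z).round(4))
E
```

```text
t: 6.35
tool_pos: [0.4132, 0.1759, 0.1222]
ee_rot: [-179.5, 0.1, 81.0]
force: [-0.6, -0.8, 0.5]
finger_gap: 0.0395
grip_force: 0.0
t: 6.77
tool_pos: [0.4181, 0.1779, 0.2279]
ee_rot: [179.8, 0.1, 97.9]
force: [-1.3, -0.3, -0.5]
finger_gap: 0.0435
grip_force: 0.0
t 6.77 pos [0.4181 0.1779 0.2279] rot [1.7977e+02 9.0000e-02 9.7870e+01] F [-1.3 -0.3 -0.5] gap 0.0435
shift(in target-yaw frame) [-0.2794  0.0106  0.1279] turn [0.23 0.09 0.07]
[328, 191, 19, 27, 387] [337.3 203.2] [ 0.6713 -0.1378  0.073 ]
[293, 201, 12, 11, 74] [298.6 204.7] [ 0.664  -0.0154  0.073 ]
[325, 242, 22, 21, 354] [335.7 252.1] [ 0.5186 -0.1372  0.032 ]
[297, 245, 21, 22, 353] [306.8 255.3] [ 0.5063 -0.0443  0.032 ]
[310, 265, 27, 7, 110] [322.8 268.1] [ 0.4652 -0.0963  0.073 ]
[328, 271, 22, 21, 362] [338.9 281.1] [ 0.4257 -0.1491  0.032 ]
[300, 274, 21, 22, 362] [310.  284.3] [ 0.4134 -0.0567  0.032 ]
```

```bash

python3 -m crank '[-0.035,0.0013,0,0,0,0,0,-0.035,0.0013,0,0,0,0,0,-0.035,0.0013,0,0,0,0,0,-0.035,0.0013,0,0,0,0,0,-0.035,0.0013,0,0,0,0,0]'
python3 -m crank '[-0.035,0.0013,0,0,0,0,0,-0.035,0.0013,0,0,0,0,0,-0.034,0.0013,0,0,0,0,0,0,0,0.03,0,0,0,0,0,0,0.03,0,0,0,0]'
python3 -m crank '[0,0,0.03,0,0,0,0,0,0,0.03,0,0,0,0,0,0,0,0,0,0,0,0,0,0,0,0,0,0]'
python3 - <<'E'
from h import *
go(.466,-.0970,.043,97.8)
E
```

```text
t: 7.23
tool_pos: [0.4459, 0.0039, 0.2246]
ee_rot: [-179.8, -0.0, 97.6]
force: [0.9, -0.2, -0.7]
finger_gap: 0.0436
grip_force: 0.0
t: 7.65
tool_pos: [0.4651, -0.0995, 0.1649]
ee_rot: [180.0, -0.0, 97.3]
force: [-0.5, 1.5, -1.1]
finger_gap: 0.0434
grip_force: 0.0
t: 7.98
tool_pos: [0.4628, -0.0961, 0.1042]
ee_rot: [-179.7, -0.2, 97.7]
force: [0.2, 0.2, 1.9]
finger_gap: 0.043
grip_force: 0.0
t 7.98 pos [ 0.4628 -0.0961  0.1042] rot [-179.72   -0.18   97.74] F [0.2 0.2 1.9] gap 0.043
shift(in target-yaw frame) [-0.0014  0.003   0.0612] turn [-0.28 -0.18 -0.06]
```

```bash

python3 -m crank '[-0.001,0.003,0.02,0,0,0,0,0,0,0.02,0,0,0,0,0,0,0.02,0,0,0,0,0,0,0,0,0,0,0,0,0,0,0,0,0,0]'
python3 -m crank '[0,0,0,0,0,0,-1,0,0,0,0,0,0,-1,0,0,0,0,0,0,-1,0,0,0,0,0,0,-1,0,0,0,0,0,0,-1]'
python3 -m crank '[0,0,0,0,0,0,-1,0,0,0,0,0,0,-1,0,0,0,0,0,0,-1]'
python3 -c "
from h import *
go(.466,-.097,.043,97.8)"
```

```text
t: 8.4
tool_pos: [0.4684, -0.0973, 0.0471]
ee_rot: [180.0, -0.0, 97.8]
force: [-1.1, -0.1, 0.6]
finger_gap: 0.0434
grip_force: 0.0
t: 8.82
tool_pos: [0.4679, -0.0976, 0.0467]
ee_rot: [-180.0, 0.0, 97.8]
force: [-4.7, -1.3, 3.8]
finger_gap: 0.018
grip_force: 2.6
t: 9.07
tool_pos: [0.4671, -0.0977, 0.0465]
ee_rot: [-179.9, 0.0, 97.8]
force: [-4.7, 0.1, 5.8]
finger_gap: 0.0161
grip_force: 30.0
t 9.07 pos [ 0.4671 -0.0977  0.0465] rot [-1.7988e+02  3.0000e-02  9.7780e+01] F [-4.7  0.1  5.8] gap 0.0161
shift(in target-yaw frame) [ 0.0008 -0.001   0.0035] turn [-0.12  0.03 -0.02]
```

```bash

python3 -m crank '[0,0,-0.01,0,0,0,-1,0,0,-0.02,0,0,0,-1,0,0,-0.025,0,0,0,-1,0,0,-0.025,0,0,0,-1,0,0,-0.025,0,0,0,-1]'
python3 -m crank '[0,0,-0.025,0,0,0,-1,0,0,-0.025,0,0,0,-1,0,0,0,0,0,4,-1,0,0,0,0,0,4,-1,0,0,0,0,0,4,-1]'
python3 -m crank '[0,0,0,0,0,4.7,-1,0,0,0,0,0,0,-1,0,0,0,0,0,0,-1]'
python3 - <<'E'
from h import *
go(.5515,.201,.20,81.1)
t=cam("top"); cv2.imwrite("pics/t2.png",cv2.cvtColor(t["img"],cv2.COLOR_RGB2BGR)[130:350,130:450])
E
```

```text
t: 9.48
tool_pos: [0.4682, -0.0969, 0.1528]
ee_rot: [180.0, -0.0, 97.8]
force: [0.6, -0.8, 1.3]
finger_gap: 0.0044
grip_force: 0.0
t: 9.9
tool_pos: [0.4689, -0.0971, 0.2027]
ee_rot: [179.8, 0.0, 85.6]
force: [-0.5, 0.8, -0.7]
finger_gap: 0.0006
grip_force: 0.0
t: 10.15
tool_pos: [0.4684, -0.0971, 0.2017]
ee_rot: [179.9, 0.0, 81.3]
force: [0.9, -0.2, 0.4]
finger_gap: 0.0004
grip_force: 0.0
t 10.15 pos [ 0.4684 -0.0971  0.2017] rot [1.7993e+02 1.0000e-02 8.1260e+01] F [ 0.9 -0.2  0.4] gap 0.0004
shift(in target-yaw frame) [0.3074 0.036  0.0017] turn [0.07 0.01 0.16]
```

View pics/t2.png

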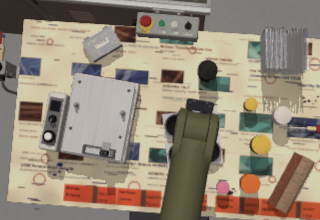

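The grip was lost (slackened, or lifted too fast); the carrier appears still in place under the arm at (190,135). I check with the side view.

```bash

python3 -m crank '[0,0,0,0,0,-5.5,0,0,0,0,0,0,-5.5,0,0,0,0,0,0,-5.5,0,0,0,0,0,0,0,0,0,0,0,0,0,0,0]'
python3 - <<'E'
from h import *
crop(cam("side"),270,180,150,130,5,"pics/s3.png")
go(.4671,-.0977,.041,97.8)
E
```

```text
t: 10.62
tool_pos: [0.4681, -0.0972, 0.2012]
ee_rot: [180.0, 0.0, 97.5]
force: [0.4, -0.3, 0.7]
finger_gap: 0.0256
grip_force: 0.0
t 10.67 pos [ 0.4681 -0.0972  0.2012] rot [179.99   0.    97.51] F [-0.2  0.7  0. ] gap 0.0296
shift(in target-yaw frame) [-0.0003 -0.0011  0.1602] turn [ 0.01  0.   -0.29]
```

View pics/s3.png

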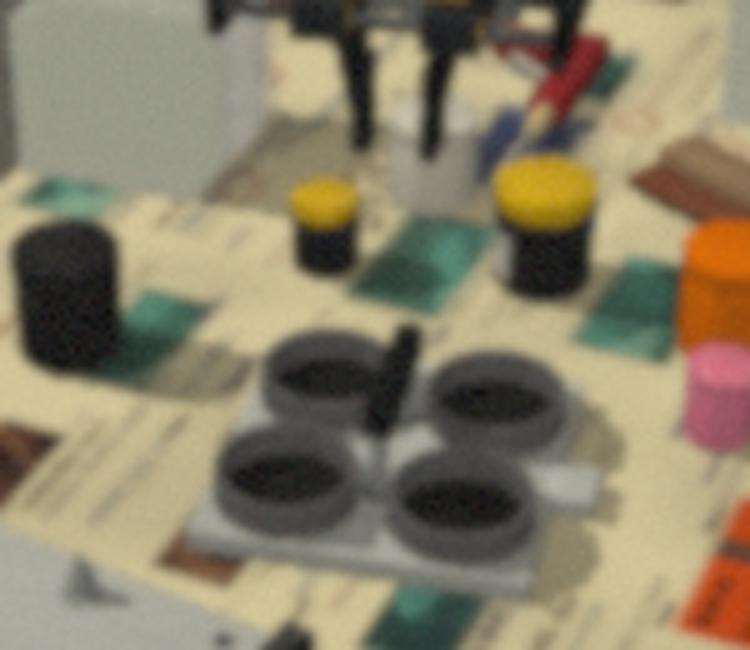

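The carrier stands flat on the table in about the same place (handle at (395,380) in the crop). Regrasp deeper and lift more gently.

```bash

python3 -m crank '[0,-0.001,0.03,0,0,0,0,0,0,0.03,0,0,0,0,0,0,0.03,0,0,0,0,0,0,0.03,0,0,0,0,0,0,0.025,0,0,0,0]'
python3 -m crank '[0,0,0.017,0,0,0,0,0,0,0,0,0,0,0,0,0,0,0,0,0,0,0,0,0,0,0,0,-1,0,0,0,0,0,0,-1]'
python3 -m crank '[0,0,0,0,0,0,-1,0,0,0,0,0,0,-1,0,0,0,0,0,0,-1,0,0,0,0,0,0,-1,0,0,0,0,0,0,-1]'
python3 -m crank '[0,0,0,0,0,0,-1,0,0,-0.003,0,0,0,-1,0,0,-0.005,0,0,0,-1,0,0,-0.008,0,0,0,-1,0,0,-0.01,0,0,0,-1]'
python3 -m crank '[0,0,-0.012,0,0,0,-1,0,0,0,0,0,0,-1,0,0,0,0,0,0,-1]'
```

```text
t: 11.08
tool_pos: [0.4664, -0.0973, 0.0544]
ee_rot: [-180.0, -0.0, 97.5]
force: [0.5, -0.2, -0.2]
finger_gap: 0.0429
grip_force: 0.0
t: 11.5
tool_pos: [0.4684, -0.0978, 0.0407]
ee_rot: [179.9, 0.1, 97.6]
force: [0.6, -0.3, -0.2]
finger_gap: 0.0365
grip_force: 0.0
t: 11.92
tool_pos: [0.4677, -0.0977, 0.0398]
ee_rot: [179.9, 0.1, 97.6]
force: [0.4, -0.3, 3.3]
finger_gap: 0.0155
grip_force: 30.0
t: 12.33
tool_pos: [0.4654, -0.097, 0.0645]
ee_rot: [-179.8, -0.1, 97.6]
force: [0.3, -0.3, -6.9]
finger_gap: 0.0158
grip_force: 30.0
t: 12.58
tool_pos: [0.468, -0.0978, 0.0784]
ee_rot: [179.9, 0.1, 97.6]
force: [0.5, 0.2, -7.9]
finger_gap: 0.0157
grip_force: 30.0
```

```bash

python3 -m crank '[0,0,-0.015,0,0,0,-1,0,0,-0.02,0,0,0,-1,0,0,-0.02,0,0,0,-1,0,0,-0.02,0,0,0,-1,0,0,-0.02,0,0,0,-1]'
python3 -m crank '[0,0,-0.02,0,0,0,-1,0,0,-0.01,0,0,3,-1,0,0,0,0,0,3,-1,0,0,0,0,0,3,-1,0,0,0,0,0,3,-1]'
python3 -m crank '[0,0,0,0,0,3,-1,0,0,0,0,0,1.5,-1,0,0,0,0,0,0,-1,0,0,0,0,0,0,-1]'
python3 - <<'E'
from h import *
go(.5515,.201,.20,81.1)
E
```

```text
t: 13.0
tool_pos: [0.4664, -0.0972, 0.1725]
ee_rot: [-179.9, -0.0, 97.6]
force: [0.4, -0.6, -8.2]
finger_gap: 0.0155
grip_force: 30.0
t: 13.42
tool_pos: [0.4666, -0.0973, 0.2018]
ee_rot: [-180.0, 0.0, 85.5]
force: [-0.1, 0.1, -7.2]
finger_gap: 0.0154
grip_force: 30.0
t: 13.75
tool_pos: [0.4666, -0.0973, 0.2017]
ee_rot: [-179.9, 0.0, 81.2]
force: [0.4, 0.7, -7.8]
finger_gap: 0.0159
grip_force: 30.0
t 13.75 pos [ 0.4666 -0.0973  0.2017] rot [-179.94    0.     81.17] F [ 0.4  0.7 -7.8] gap 0.0159
shift(in target-yaw frame) [0.3078 0.0377 0.0017] turn [-0.06  0.    0.07]
```

```bash

python3 -m crank '[0.008,0.001,0,0,0,0,-1,0.015,0.002,0,0,0,0,-1,0.022,0.003,0,0,0,0,-1,0.025,0.003,0,0,0,0,-1,0.025,0.003,0,0,0,0,-1]'
python3 -m crank '[0.025,0.003,0,0,0,0,-1,0.025,0.003,0,0,0,0,-1,0.025,0.003,0,0,0,0,-1,0.025,0.003,0,0,0,0,-1,0.025,0.003,0,0,0,0,-1]'
python3 -m crank '[0.025,0.003,0,0,0,0,-1,0.025,0.003,0,0,0,0,-1,0.02,0.003,0,0,0,0,-1,0.014,0.001,0,0,0,0,-1,0.004,0,0,0,0,0,-1]'
python3 -m crank '[0,0,0,0,0,0,-1,0,0,0,0,0,0,-1,0,0,0,0,0,0,-1]'
python3 - <<'E'
from h import *
go(.5515,.201,.20,81.1)
t=cam("top"); crop(t,160,175,150,130,5,"pics/t4.png")
crop(cam("side"),195,190,200,220,2.7,"pics/s4.png")
E
```

```text
t: 14.17
tool_pos: [0.4937, -0.004, 0.2021]
ee_rot: [180.0, -0.0, 81.1]
force: [1.4, 0.3, -6.9]
finger_gap: 0.0158
grip_force: 30.0
t: 14.58
tool_pos: [0.5278, 0.1175, 0.2021]
ee_rot: [-180.0, -0.0, 81.1]
force: [0.4, -0.2, -7.1]
finger_gap: 0.0152
grip_force: 30.0
t: 15.0
tool_pos: [0.5507, 0.2055, 0.202]
ee_rot: [-179.9, -0.2, 81.4]
force: [-0.6, 0.3, -6.7]
finger_gap: 0.0158
grip_force: 30.0
t: 15.25
tool_pos: [0.5513, 0.1994, 0.2018]
ee_rot: [-180.0, 0.1, 81.0]
force: [0.7, -0.8, -8.3]
finger_gap: 0.0161
grip_force: 30.0
t 15.25 pos [0.5513 0.1994 0.2018] rot [-1.7999e+02  1.0000e-01  8.1000e+01] F [ 0.7 -0.8 -8.3] gap 0.0161
shift(in target-yaw frame) [ 0.0016 -0.      0.0018] turn [-0.01  0.1  -0.1 ]
```

View pics/t4.png

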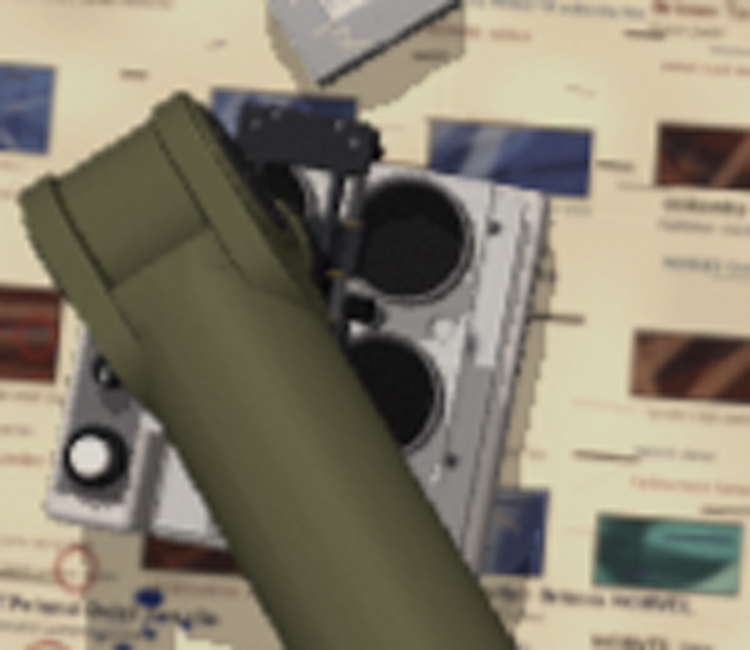

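View pics/s4.png

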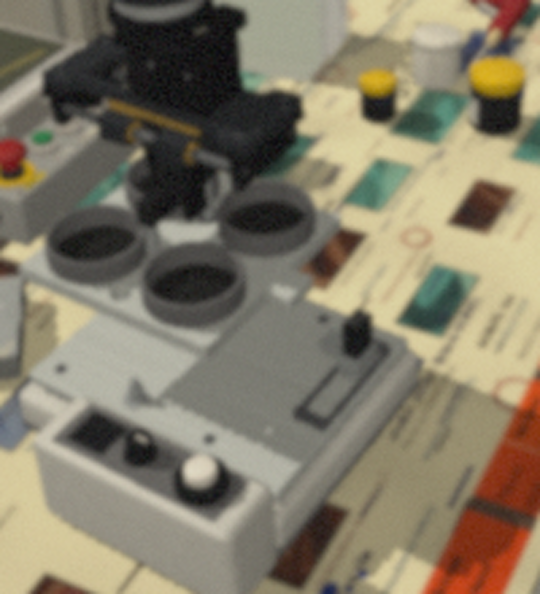

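The carrier hangs level over the platform, with the lock open at the right. I check the right hole (442,325) and the pocket against the pin estimate.

```bash
python3 - <<'E'
from h import *
t=cam("top"); f=lambda u,v,z:onz(t,160+(u-2)/5,175+(v-2)/5,z).round(4)
p=monitor.state()["tool_pos"]
u=p[2]-.0398
print("hole",f(442,325,u+.012),"p4",f(413,241,u+.032))
x=np.array([.988,-.155]);y=np.array([.155,.988])
print("from tcp: hole",p[:2]-.075*y,"p4",p[:2]+.047*x-.047*y)
hsv=cv2.cvtColor(t["img"],cv2.COLOR_RGB2HSV)
E
```

```text
hole [0.5416 0.1277 0.1743] p4 [0.5889 0.1434 0.1943]
from tcp: hole [0.53979083 0.12559615] p4 [0.59056683 0.14597515]
```

```bash

python3 -m crank '[0.001,0,0.01,0,0,0,-1,0,0,0.015,0,0,0,-1,0,0,0.015,0,0,0,-1,0,0,0.015,0,0,0,-1,0,0,0.007,0,0,0,-1]'
python3 -m crank '[0,0,0,0,0,0,-1,0,0,0,0,0,0,-1,0,0,0.004,0,0,0,-1,0,0,0.004,0,0,0,-1,0,0,0,0,0,0,-1]'
python3 -m crank '[0,0,0.004,0,0,0,-1,0,0,0,0,0,0,-1]'
```

```text
t: 15.82
tool_pos: [0.5501, 0.2009, 0.1374]
ee_rot: [-179.8, 0.1, 81.1]
force: [-0.6, -0.9, -8.7]
finger_gap: 0.0157
grip_force: 30.0
t: 16.23
tool_pos: [0.5513, 0.202, 0.1318]
ee_rot: [-180.0, 0.0, 81.1]
force: [-0.5, -0.7, -8.1]
finger_gap: 0.0155
grip_force: 30.0
t: 16.4
tool_pos: [0.5512, 0.202, 0.1277]
ee_rot: [-180.0, 0.0, 81.1]
force: [0.0, 0.1, -5.9]
finger_gap: 0.0158
grip_force: 30.0
```

```bash

python3 -m crank '[0,0,0.003,0,0,0,-1,0,0,0,0,0,0,-1]'
python3 -m crank '[0,0,0.003,0,0,0,-1,0,0,0,0,0,0,-1]'
python3 -m crank '[0,0,0.003,0,0,0,-1,0,0,0,0,0,0,-1]'
```

```text
t: 16.57
tool_pos: [0.5511, 0.202, 0.1246]
ee_rot: [-180.0, 0.0, 81.1]
force: [-0.9, 0.1, -7.7]
finger_gap: 0.0158
grip_force: 30.0
t: 16.73
tool_pos: [0.5511, 0.2019, 0.1216]
ee_rot: [-180.0, 0.0, 81.1]
force: [-0.3, -0.2, -8.7]
finger_gap: 0.0155
grip_force: 30.0
t: 16.9
tool_pos: [0.5513, 0.2014, 0.1186]
ee_rot: [-180.0, 0.1, 81.1]
force: [0.7, -1.8, -7.1]
finger_gap: 0.0155
grip_force: 30.0
```

```bash

python3 -m crank '[0,0,0.003,0,0,0,-1,0,0,0,0,0,0,-1]'
python3 -m crank '[0,0,0.003,0,0,0,-1,0,0,0,0,0,0,-1]'
python3 -m crank '[0,0,0.003,0,0,0,-1,0,0,0,0,0,0,-1]'
python3 -m crank '[0,0,0.003,0,0,0,-1,0,0,0,0,0,0,-1]'
python3 -m crank '[0,0,0.002,0,0,0,-1,0,0,0,0,0,0,-1]'
```

```text
t: 17.07
tool_pos: [0.5513, 0.2012, 0.1155]
ee_rot: [-180.0, 0.1, 81.1]
force: [-0.2, -1.2, -7.6]
finger_gap: 0.0156
grip_force: 30.0
t: 17.23
tool_pos: [0.5513, 0.2013, 0.1124]
ee_rot: [-180.0, 0.1, 81.1]
force: [0.7, -3.5, -8.7]
finger_gap: 0.0158
grip_force: 30.0
t: 17.4
tool_pos: [0.5513, 0.2013, 0.1095]
ee_rot: [-180.0, 0.1, 81.1]
force: [0.5, -3.9, -8.4]
finger_gap: 0.0157
grip_force: 30.0
t: 17.57
tool_pos: [0.5514, 0.2011, 0.1066]
ee_rot: [-180.0, 0.1, 81.1]
force: [0.1, -5.3, -6.2]
finger_gap: 0.0155
grip_force: 30.0
t: 17.73
tool_pos: [0.5515, 0.2007, 0.1058]
ee_rot: [-180.0, 0.2, 81.1]
force: [-2.8, -8.0, 1.2]
finger_gap: 0.0157
grip_force: 30.0
```

Seated at exactly the predicted height. Release and go to the lock grip.

```bash

python3 -m crank '[0,0,0,0,0,0,0,0,0,0,0,0,0,0,0,0,0,0,0,0,0,0,0,0,0,0,0,0,0,0,0,0,0,0,0]'
python3 -m crank '[0,0,-0.03,0,0,0,0,0,0,-0.03,0,0,0,0,0,0,-0.01,0,0,0,0,-0.0104,-0.0328,0,0,0,0,0,-0.0104,-0.0328,0,0,0,0,0]'
python3 -m crank '[-0.0104,-0.0328,0,0,0,0,0,-0.0104,-0.0328,0,0,0,0,0,0,0,0.02,0,0,0,0,0,0,0,0,0,0,0,0,0,0,0,0,0,0]'
python3 - <<'E'
from h import *
go(.416,.1795,.0965,81.1)
crop(cam("side"),195,190,200,220,2.7,"pics/s5.png")
E
```

```text
t: 18.15
tool_pos: [0.5516, 0.2032, 0.1057]
ee_rot: [179.9, -0.1, 81.2]
force: [1.0, 0.2, -0.4]
finger_gap: 0.0397
grip_force: 0.0
t: 18.57
tool_pos: [0.4839, 0.1928, 0.1755]
ee_rot: [-180.0, -0.2, 81.1]
force: [-1.4, -0.2, 2.3]
finger_gap: 0.0434
grip_force: 0.0
t: 18.98
tool_pos: [0.4152, 0.1809, 0.1551]
ee_rot: [180.0, 0.1, 81.1]
force: [-0.0, -0.3, -0.3]
finger_gap: 0.0437
grip_force: 0.0
t 18.98 pos [0.4152 0.1809 0.1551] rot [1.7996e+02 7.0000e-02 8.1120e+01] F [-0.  -0.3 -0.3] gap 0.0437
shift(in target-yaw frame) [-0.0012  0.001   0.0586] turn [0.04 0.07 0.02]
```

View pics/s5.png

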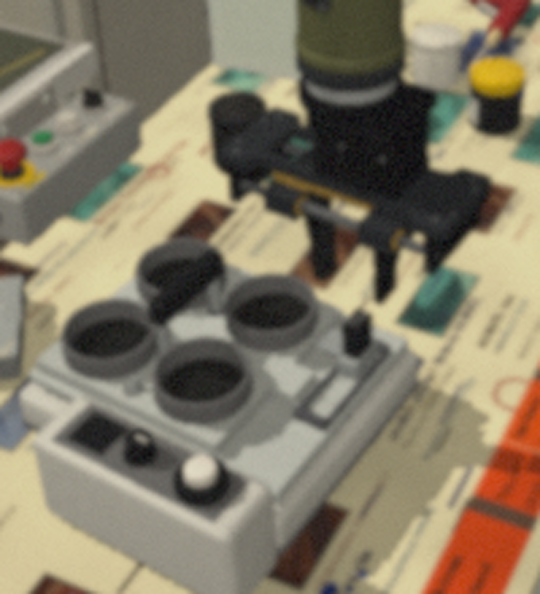

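The carrier sits flat on the platform, tongue at the front, lock grip open at (355,333). Grasp the lock and slide it home.

```bash

python3 -m crank '[-0.001,0.001,0.02,0,0,0,0,0,0,0.02,0,0,0,0,0,0,0.0186,0,0,0,0,0,0,0,0,0,0,0,0,0,0,0,0,0,0]'
python3 -m crank '[0,0,0,0,0,0,-1,0,0,0,0,0,0,-1,0,0,0,0,0,0,-1,0,0,0,0,0,0,-1,0,0,0,0,0,0,-1]'
python3 -m crank '[0,0,0,0,0,0,-1,0,0,0,0,0,0,-1,0,0,0,0,0,0,-1]'
python3 -m crank '[0.007,0,0,0,0,0,-1,0.008,0,0,0,0,0,-1,0.008,0,0,0,0,0,-1,0.008,0,0,0,0,0,-1,0.008,0,0,0,0,0,-1]'
python3 -m crank '[0.003,0,0,0,0,0,-1,0,0,0,0,0,0,-1,0,0,0,0,0,0,-1]'
python3 -m crank '[0.003,0,0,0,0,0,-1,0,0,0,0,0,0,-1]'
python3 -m crank '[0.002,0,0,0,0,0,-1,0,0,0,0,0,0,-1]'
```

```text
t: 19.45
tool_pos: [0.4158, 0.1811, 0.0957]
ee_rot: [-179.7, -0.2, 81.1]
force: [0.5, -0.5, -0.8]
finger_gap: 0.0432
grip_force: 0.0
t: 19.87
tool_pos: [0.4166, 0.1802, 0.0971]
ee_rot: [179.9, 0.0, 81.1]
force: [-0.0, 0.5, 0.1]
finger_gap: 0.018
grip_force: 0.2
t: 20.12
tool_pos: [0.4156, 0.1803, 0.0969]
ee_rot: [-179.9, 0.0, 81.1]
force: [-4.3, -0.0, 5.7]
finger_gap: 0.0158
grip_force: 30.0
t: 20.53
tool_pos: [0.4215, 0.2186, 0.0969]
ee_rot: [-179.9, 0.1, 81.1]
force: [-3.9, -1.9, 7.5]
finger_gap: 0.0154
grip_force: 30.0
t: 20.78
tool_pos: [0.4222, 0.2228, 0.0969]
ee_rot: [-180.0, -0.1, 81.2]
force: [-3.3, 0.9, 4.3]
finger_gap: 0.0157
grip_force: 30.0
t: 20.95
tool_pos: [0.4225, 0.2248, 0.0969]
ee_rot: [-179.9, 0.1, 81.1]
force: [-4.1, 0.3, 7.4]
finger_gap: 0.0157
grip_force: 30.0
t: 21.12
tool_pos: [0.4225, 0.2249, 0.0969]
ee_rot: [-179.9, 0.3, 81.1]
force: [-6.2, -5.3, 11.5]
finger_gap: 0.0159
grip_force: 30.0
```

Lock travelled 45 mm to home. Push slightly more to confirm, release, rise, and measure the jars.

```bash

python3 -m crank '[0.002,0,0,0,0,0,-1,0,0,0,0,0,0,-1]'
python3 -m crank '[-0.003,0,0,0,0,0,0,0,0,0,0,0,0,0,0,0,0,0,0,0,0,0,0,0,0,0,0,0,0,0,0,0,0,0,0]'
python3 -m crank '[0,0,-0.03,0,0,0,0.5,0,0,-0.03,0,0,0,1,0,0,-0.03,0,0,0,1,0,0,-0.03,0,0,0,1,0,0,0,0,0,0,1]'
python3 - <<'E'
from h import *
t=cam("top"); s=cam("side")
crop(t,320,185,165,130,4.8,"pics/j.png")
for n,c,bx in (("top",t,(325,180,440,300)),("side",s,(260,190,420,260))):
    hsv=cv2.cvtColor(c["img"],cv2.COLOR_RGB2HSV)
    for nm,lo,hi,z in (("yel",(18,150,110),(34,255,255),.069),("blk",(0,0,0),(180,255,60),.071)):
        m=cv2.inRange(hsv,lo,hi); k=np.zeros_like(m); x0,y0,x1,y1=bx; k[y0:y1,x0:x1]=m[y0:y1,x0:x1]
        N,l,st,ce=cv2.connectedComponentsWithStats(k)
        for i in range(1,N):
            if st[i][4]>90: print(n,nm,st[i].tolist(),ce[i].round(1),onz(c,*ce[i],z).round(4))
go(.685,-.138,.2,126)
E
```

```text
t: 21.28
tool_pos: [0.4225, 0.225, 0.0968]
ee_rot: [-179.8, 0.5, 81.0]
force: [-8.1, -9.9, 16.4]
finger_gap: 0.0158
grip_force: 30.0
t: 21.7
tool_pos: [0.4234, 0.2257, 0.0965]
ee_rot: [180.0, -0.0, 81.1]
force: [-0.0, -0.0, -0.1]
finger_gap: 0.0396
grip_force: 0.0
t: 22.12
tool_pos: [0.4263, 0.2277, 0.2219]
ee_rot: [179.5, -0.2, 81.1]
force: [0.8, 0.4, 0.3]
finger_gap: 0.0691
grip_force: 0.0
top yel [375, 228, 12, 13, 121] [380.6 234. ] [ 0.5765 -0.2762  0.069 ]
top yel [381, 266, 20, 18, 279] [390.5 274.5] [ 0.4497 -0.3087  0.069 ]
top blk [328, 191, 19, 27, 385] [337.3 203.1] [ 0.6718 -0.1378  0.071 ]
side yel [369, 211, 20, 14, 226] [378.5 217.9] [ 0.4486 -0.2992  0.069 ]
side blk [260, 190, 104, 70, 3776] [313.  229.3] [ 0.602  -0.1685  0.071 ]
side blk [372, 225, 15, 14, 170] [379.5 232. ] [ 0.4218 -0.223   0.071 ]
t 22.22 pos [0.4241 0.226  0.2175] rot [ 1.7984e+02 -2.0000e-02  8.1100e+01] F [-1.  -0.2 -0.4] gap 0.0767
shift(in target-yaw frame) [-0.4478 -0.0028  0.0175] turn [ 1.60e-01  4.00e-02 -4.49e+01]
```

View pics/j.png

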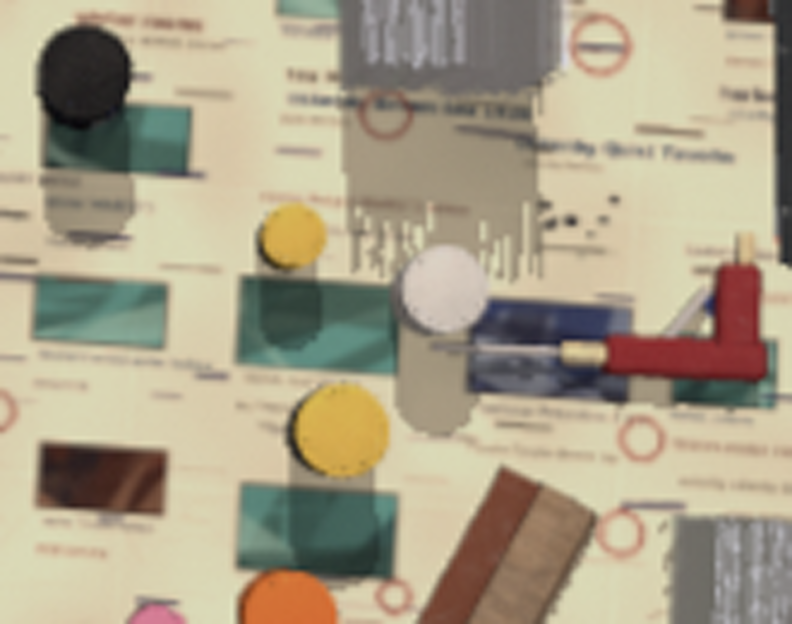

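Lid circles in the crop: black (84,73), yellow (339,430), white (443,288); the blow-gun nozzle tip (432,346) lies just in front of the white jar, so that one gets gripped along world y.

```bash
python3 - <<'E'
from h import *
t=cam("top"); f=lambda u,v,z:onz(t,320+(u-1.9)/4.8,185+(v-1.9)/4.8,z).round(4)
print(f(84,73,.071),f(339,430,.069),f(443,288,.061),"nozzle",f(432,346,.01),"small yel",f(293,236,.05))
b=f(84,73,.071)
go(b[0],b[1],.217,126.1)
E
```

```text
[ 0.6823 -0.1371  0.071 ] [ 0.4507 -0.3079  0.069 ] [ 0.5458 -0.3763  0.061 ] nozzle [ 0.5102 -0.3784  0.01  ] small yel [ 0.5792 -0.2786  0.05  ]
t 22.27 pos [0.4232 0.2255 0.2162] rot [1.7998e+02 3.0000e-02 8.1110e+01] F [-0.3  0.2  0.4] gap 0.081
shift(in target-yaw frame) [-0.4456 -0.0043 -0.0008] turn [ 1.000e-02  4.000e-02 -4.499e+01]
```

```bash

python3 -m crank '[0,0,0,0,0,-6.43,1,0,0,0,0,0,-6.43,1,0,0,0,0,0,-6.43,1,0,0,0,0,0,-6.43,1,0,0,0,0,0,-6.43,1]'
python3 -m crank '[0,0,0,0,0,-6.43,1,0,0,0,0,0,-6.43,1,-0.0371,-0.0004,0,0,0,0,1,-0.0371,-0.0004,0,0,0,0,1,-0.0371,-0.0004,0,0,0,0,1]'
python3 -m crank '[-0.0371,-0.0004,0,0,0,0,1,-0.0371,-0.0004,0,0,0,0,1,-0.0371,-0.0004,0,0,0,0,1,-0.0371,-0.0004,0,0,0,0,1,-0.0371,-0.0004,0,0,0,0,1]'
python3 -m crank '[-0.0371,-0.0004,0,0,0,0,1,-0.0371,-0.0004,0,0,0,0,1,-0.0371,-0.0004,0,0,0,0,1,-0.0371,0,0,0,0,0,1,0,0,0,0,0,0,1]'
python3 -m crank '[0,0,0.03,0,0,0,1,0,0,0.03,0,0,0,1,0,0,0.03,0,0,0,1,0,0,0,0,0,0,1,0,0,0,0,0,0,1]'
python3 -c "
from h import *
go(.6823,-.1371,.027,126.1)"
```

```text
t: 22.68
tool_pos: [0.4222, 0.2253, 0.2147]
ee_rot: [-179.8, -0.0, 113.6]
force: [-0.3, 0.2, 0.1]
finger_gap: 0.0872
grip_force: 0.0
t: 23.1
tool_pos: [0.4875, 0.1341, 0.2149]
ee_rot: [-179.9, -0.0, 126.3]
force: [0.2, -0.7, 1.0]
finger_gap: 0.0871
grip_force: 0.0
t: 23.52
tool_pos: [0.5955, -0.0175, 0.2141]
ee_rot: [-179.8, -0.1, 126.1]
force: [0.3, 0.6, 0.3]
finger_gap: 0.087
grip_force: 0.0
t: 23.93
tool_pos: [0.6834, -0.1461, 0.2112]
ee_rot: [-179.7, -0.0, 125.6]
force: [-1.3, -1.2, -1.3]
finger_gap: 0.0869
grip_force: 0.0
t: 24.35
tool_pos: [0.68, -0.1361, 0.1232]
ee_rot: [-179.8, -0.3, 126.2]
force: [0.7, 0.0, 1.1]
finger_gap: 0.0871
grip_force: 0.0
t 24.35 pos [ 0.68   -0.1361  0.1232] rot [-179.76   -0.28  126.16] F [0.7 0.  1.1] gap 0.0871
shift(in target-yaw frame) [-0.0022  0.0012  0.0962] turn [-0.24 -0.28  0.06]
```

```bash

python3 -m crank '[-0.002,0.001,0.025,0,0,0,1,0,0,0.025,0,0,0,1,0,0,0.025,0,0,0,1,0,0,0.021,0,0,0,1,0,0,0,0,0,0,1]'
python3 -m crank '[0,0,0,0,0,0,1,0,0,0,0,0,0,1,0,0,0,0,0,0,0.2,0,0,0,0,0,0,0.2,0,0,0,0,0,0,0.2]'
python3 -m crank '[0,0,0,0,0,0,0.2,0,0,0,0,0,0,0.2,0,0,0,0,0,0,1,0,0,0,0,0,0,1,0,0,0,0,0,0,1]'
python3 -m crank '[0,0,0,0,0,6.93,1,0,0,0,0,0,6.93,1,0,0,0,0,0,6.93,1,0,0,0,0,0,6.93,1,0,0,0,0,0,6.93,1]'
python3 -m crank '[0,0,0,0,0,6.93,1,0,0,0,0,0,6.93,1,0,0,0,0,0,6.93,1,0,0,0,0,0,6.93,1,0,0,0,0,0,6.93,1]'
python3 -m crank '[0,0,0,0,0,6.93,1,0,0,0,0,0,6.93,1,0,0,0,0,0,6.93,1,0,0,0,0,0,0,1,0,0,0,0,0,0,-1]'
python3 -m crank '[0,0,0,0,0,0,-1,0,0,0,0,0,0,-1,0,0,0,0,0,0,-1,0,0,0,0,0,0,-1,0,0,0,0,0,0,-1]'
python3 -c "
from h import *
go(.6823,-.1371,.027,36.1)"
```

```text
t: 24.77
tool_pos: [0.682, -0.1374, 0.0276]
ee_rot: [-179.8, -0.2, 126.1]
force: [-0.1, -0.1, -0.9]
finger_gap: 0.0867
grip_force: 0.0
t: 25.18
tool_pos: [0.685, -0.1377, 0.0322]
ee_rot: [179.9, 0.1, 126.1]
force: [-0.1, -0.1, 0.3]
finger_gap: 0.074
grip_force: 0.0
t: 25.6
tool_pos: [0.684, -0.1377, 0.0304]
ee_rot: [-180.0, -0.0, 126.1]
force: [0.1, 0.3, 0.0]
finger_gap: 0.0744
grip_force: 0.0
t: 26.02
tool_pos: [0.6839, -0.1376, 0.0303]
ee_rot: [-180.0, -0.0, 91.1]
force: [0.1, 0.3, -1.0]
finger_gap: 0.0866
grip_force: 0.0
t: 26.43
tool_pos: [0.684, -0.1375, 0.0303]
ee_rot: [-180.0, 0.0, 56.5]
force: [0.5, -0.2, 0.7]
finger_gap: 0.0876
grip_force: 0.0
t: 26.85
tool_pos: [0.684, -0.1375, 0.0304]
ee_rot: [180.0, 0.0, 36.2]
force: [0.2, 0.6, 0.3]
finger_gap: 0.0845
grip_force: 0.0
t: 27.27
tool_pos: [0.684, -0.1376, 0.0305]
ee_rot: [-180.0, 0.0, 36.1]
force: [-0.4, 0.6, -0.9]
finger_gap: 0.0615
grip_force: 30.0
t 27.27 pos [ 0.684  -0.1376  0.0305] rot [-1.7999e+02  1.0000e-02  3.6060e+01] F [-0.4  0.6 -0.9] gap 0.0615
shift(in target-yaw frame) [-0.0011 -0.0014  0.0035] turn [-0.01  0.01 -0.04]
```

```bash

python3 -m crank '[0,0,-0.005,0,0,0,-1,0,0,-0.01,0,0,0,-1,0,0,-0.02,0,0,0,-1,0,0,-0.025,0,0,0,-1,0,0,-0.03,0,0,0,-1]'
python3 -m crank '[0,0,-0.03,0,0,0,-1,0,0,-0.03,0,0,0,-1,0,0,-0.03,0,0,0,-1,0,0,0,0,0,0,-1,0,0,0,0,0,0,-1]'
python3 - <<'E'
from h import *
go(.605,.2402,.21,36.1)
t=cam("top"); crop(t,310,180,60,50,10,"pics/bj.png")
print(proj(t,monitor.state()["tool_pos"]+[0,0,.0405]))
E
```

```text
t: 27.68
tool_pos: [0.6826, -0.1375, 0.12]
ee_rot: [-179.8, 0.2, 36.0]
force: [1.1, -0.4, -2.1]
finger_gap: 0.0616
grip_force: 30.0
t: 28.1
tool_pos: [0.6853, -0.1375, 0.2135]
ee_rot: [179.8, -0.2, 36.0]
force: [-0.2, -0.0, -3.5]
finger_gap: 0.0618
grip_force: 30.0
t 28.1 pos [ 0.6853 -0.1375  0.2135] rot [179.79  -0.19  36.04] F [-0.2 -0.  -3.5] gap 0.0618
shift(in target-yaw frame) [ 0.1577 -0.3525  0.0035] turn [ 0.21 -0.19 -0.06]
[339.63874419 188.97000676]
```

View pics/bj.png

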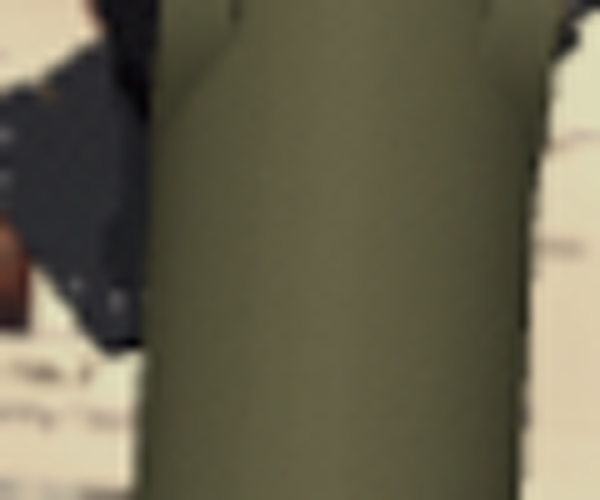

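That view is blocked by the arm. I carry on: to pocket 3.

```bash

python3 -m crank '[0.0065,-0.0147,0,0,0,0,-1,0.0131,-0.0294,0,0,0,0,-1,0.0131,-0.0294,0,0,0,0,-1,0.0131,-0.0294,0,0,0,0,-1,0.0131,-0.0294,0,0,0,0,-1]'
python3 -m crank '[0.0131,-0.0294,0,0,0,0,-1,0.0131,-0.0294,0,0,0,0,-1,0.0131,-0.0294,0,0,0,0,-1,0.0131,-0.0294,0,0,0,0,-1,0.0131,-0.0294,0,0,0,0,-1]'
python3 -m crank '[0.0131,-0.0294,0,0,0,0,-1,0.0131,-0.0294,0,0,0,0,-1,0.0071,-0.0144,0,0,0,0,-1,0,0,0,0,0,0,-1,0,0,0,0,0,0,-1]'
python3 - <<'E'
from h import *
go(.605,.2402,.1385,36.1)
E
```

```text
t: 28.57
tool_pos: [0.6517, 0.0062, 0.2079]
ee_rot: [-179.8, 0.2, 36.1]
force: [0.3, 0.6, -3.0]
finger_gap: 0.0616
grip_force: 30.0
t: 28.98
tool_pos: [0.618, 0.1632, 0.2081]
ee_rot: [-179.9, 0.2, 36.1]
force: [0.3, 0.6, -2.9]
finger_gap: 0.0615
grip_force: 30.0
t: 29.4
tool_pos: [0.602, 0.242, 0.2083]
ee_rot: [-179.9, 0.2, 36.3]
force: [0.2, -0.9, -3.1]
finger_gap: 0.0613
grip_force: 30.0
t 29.4 pos [0.602  0.242  0.2083] rot [-179.91    0.21   36.26] F [ 0.2 -0.9 -3.1] gap 0.0613
shift(in target-yaw frame) [0.0014 0.0033 0.0698] turn [-0.09  0.21  0.16]
```

```bash

python3 -m crank '[0.0014,0.0033,0.02,0,0,0,-1,0,0,0.02,0,0,0,-1,0,0,0.02,0,0,0,-1,0,0,0.01,0,0,0,-1,0,0,0,0,0,0,-1]'
python3 -m crank '[0,0,0,0,0,0,-1,0,0,0,0,0,0,-1]'
python3 - <<'E'
from h import *
go(.605,.2402,.1085,36.1)
E
```

```text
t: 29.82
tool_pos: [0.6054, 0.2356, 0.1363]
ee_rot: [-179.9, 0.4, 35.9]
force: [-1.1, -0.9, -2.9]
finger_gap: 0.0615
grip_force: 30.0
t: 29.98
tool_pos: [0.6081, 0.2382, 0.1416]
ee_rot: [180.0, -0.1, 36.0]
force: [-0.6, 0.3, -2.1]
finger_gap: 0.062
grip_force: 30.0
t 29.98 pos [0.6081 0.2382 0.1416] rot [ 1.7997e+02 -8.0000e-02  3.5990e+01] F [-0.6  0.3 -2.1] gap 0.062
shift(in target-yaw frame) [-0.0014 -0.0034  0.0331] turn [ 0.03 -0.08 -0.11]
```

```bash

python3 -m crank '[-0.0014,-0.0034,0,0,0,0,-1,0,0,0,0,0,0,-1,0,0,0,0,0,0,-1,0,0,0,0,0,0,-1]'
python3 -m crank '[0,0,0.01,0,0,0,-1,0,0,0,0,0,0,-1,0,0,0,0,0,0,-1]'
python3 -m crank '[0,0,0.006,0,0,0,-1,0,0,0,0,0,0,-1]'
python3 -m crank '[0,0,0.006,0,0,0,-1,0,0,0,0,0,0,-1]'
```

```text
t: 30.32
tool_pos: [0.6044, 0.2405, 0.1412]
ee_rot: [180.0, -0.1, 36.0]
force: [-0.1, 0.4, -3.2]
finger_gap: 0.0616
grip_force: 30.0
t: 30.57
tool_pos: [0.6036, 0.2397, 0.1292]
ee_rot: [-180.0, 0.1, 36.0]
force: [0.1, 0.0, -2.7]
finger_gap: 0.0612
grip_force: 30.0
t: 30.73
tool_pos: [0.6037, 0.24, 0.1232]
ee_rot: [-180.0, 0.1, 36.0]
force: [0.4, -1.1, -4.1]
finger_gap: 0.0615
grip_force: 30.0
t: 30.9
tool_pos: [0.6037, 0.24, 0.1172]
ee_rot: [-180.0, 0.1, 36.0]
force: [-0.2, -0.4, -4.2]
finger_gap: 0.0618
grip_force: 30.0
```

```bash

python3 -m crank '[0,0,0.005,0,0,0,-1,0,0,0,0,0,0,-1]'
python3 -m crank '[0,0,0.003,0,0,0,-1,0,0,0,0,0,0,-1]'
python3 -m crank '[0,0,0.002,0,0,0,-1,0,0,0,0,0,0,-1]'
```

```text
t: 31.07
tool_pos: [0.6038, 0.24, 0.1125]
ee_rot: [-180.0, 0.1, 36.0]
force: [0.2, -0.3, -3.9]
finger_gap: 0.0616
grip_force: 30.0
t: 31.23
tool_pos: [0.604, 0.2402, 0.1099]
ee_rot: [-180.0, 0.0, 36.0]
force: [0.8, -0.2, -4.0]
finger_gap: 0.0616
grip_force: 30.0
t: 31.4
tool_pos: [0.6044, 0.2403, 0.1085]
ee_rot: [180.0, -0.0, 36.0]
force: [-0.0, 0.0, -3.5]
finger_gap: 0.0619
grip_force: 30.0
```

```bash

python3 -m crank '[0,0,0.0015,0,0,0,-1,0,0,0,0,0,0,-1]'
python3 -m crank '[0,0,0,0,0,0,0.8,0,0,0,0,0,0,0.8,0,0,0,0,0,0,0.8,0,0,0,0,0,0,0.8,0,0,0,0,0,0,0.8]'
python3 -m crank '[0,0,-0.02,0,0,0,0.8,0,0,-0.03,0,0,0,1,0,0,-0.03,0,0,0,1,0,0,-0.03,0,0,0,1,0,0,0,0,0,0,1]'
python3 -m crank '[0,0,0,0,0,0,1,0,0,0,0,0,0,1]'
python3 - <<'E'
from h import *
go(.4507,-.3079,.2,36.1)
E
```

```text
t: 31.57
tool_pos: [0.6045, 0.2404, 0.1084]
ee_rot: [180.0, -0.0, 36.0]
force: [-2.5, -1.9, 4.7]
finger_gap: 0.0614
grip_force: 30.0
t: 31.98
tool_pos: [0.6043, 0.2403, 0.1069]
ee_rot: [180.0, -0.0, 36.0]
force: [-0.7, -0.6, 0.7]
finger_gap: 0.077
grip_force: 0.0
t: 32.4
tool_pos: [0.6072, 0.2422, 0.2243]
ee_rot: [179.8, -0.6, 36.0]
force: [0.2, 1.3, 0.7]
finger_gap: 0.0861
grip_force: 0.0
t: 32.57
tool_pos: [0.604, 0.2401, 0.2165]
ee_rot: [180.0, 0.0, 36.0]
force: [-0.5, 0.0, -1.4]
finger_gap: 0.087
grip_force: 0.0
t 32.57 pos [0.604  0.2401 0.2165] rot [1.7999e+02 4.0000e-02 3.6030e+01] F [-0.5  0.  -1.4] gap 0.087
shift(in target-yaw frame) [-0.4468  0.3525  0.0165] turn [ 0.01  0.04 -0.07]
```

```bash

python3 -m crank '[-0.0279,0.022,0,0,0,0,1,-0.0279,0.022,0,0,0,0,1,-0.0279,0.022,0,0,0,0,1,-0.0279,0.022,0,0,0,0,1,-0.0279,0.022,0,0,0,0,1]'
python3 -m crank '[-0.0279,0.022,0,0,0,0,1,-0.0279,0.022,0,0,0,0,1,-0.0279,0.022,0,0,0,0,1,-0.0279,0.022,0,0,0,0,1,-0.0279,0.022,0,0,0,0,1]'
python3 - <<'E'
from h import *
def lid(c,lo,hi,box,z):
    m=cv2.inRange(cv2.cvtColor(c["img"],cv2.COLOR_RGB2HSV),lo,hi);k=np.zeros_like(m);x0,y0,x1,y1=box;k[y0:y1,x0:x1]=m[y0:y1,x0:x1]
    N,l,st,ce=cv2.connectedComponentsWithStats(k)
    for i in range(1,N):
        if st[i][4]>90: print(st[i].tolist(),ce[i].round(1),onz(c,*ce[i],z).round(4))
t=cam("top")
lid(t,(18,150,110),(34,255,255),(360,200,440,320),.069)
lid(t,(0,0,165),(180,28,255),(395,225,425,262),.061)
E
python3 -m crank '[-0.0279,0.022,0,0,0,0,1,-0.0279,0.022,0,0,0,0,1,-0.0279,0.022,0,0,0,0,1,-0.0279,0.022,0,0,0,0,1,-0.0279,0.022,0,0,0,0,1]'
python3 -m crank '[-0.0279,0.022,0,0,0,0,1,0,0,0.03,0,0,0,1,0,0,0.03,0,0,0,1,0,0,0.03,0,0,0,1,0,0,0,0,0,0,1]'
python3 -m crank '[0,0,0,0,0,0,1,0,0,0,0,0,0,1,0,0,0,0,0,0,1]'
python3 - <<'E'
from h import *
go(.4507,-.3079,.027,36.1)
E
```

```text
t: 32.98
tool_pos: [0.5544, 0.0674, 0.215]
ee_rot: [-179.9, 0.2, 36.0]
force: [1.0, -0.1, -0.4]
finger_gap: 0.0872
grip_force: 0.0
t: 33.4
tool_pos: [0.5062, -0.1034, 0.2153]
ee_rot: [-179.9, 0.1, 36.0]
force: [0.5, 0.1, -0.1]
finger_gap: 0.0869
grip_force: 0.0
[375, 228, 12, 13, 120] [380.6 234.1] [ 0.5764 -0.2762  0.069 ]
[381, 266, 20, 18, 280] [390.5 274.5] [ 0.4497 -0.3088  0.069 ]
t: 33.87
tool_pos: [0.4584, -0.2738, 0.2154]
ee_rot: [-179.9, 0.1, 36.0]
force: [0.8, 0.1, -0.3]
finger_gap: 0.0871
grip_force: 0.0
t: 34.28
tool_pos: [0.4453, -0.3041, 0.1194]
ee_rot: [-179.2, 0.3, 36.0]
force: [-1.2, 1.2, -0.2]
finger_gap: 0.087
grip_force: 0.0
t: 34.53
tool_pos: [0.4516, -0.3075, 0.129]
ee_rot: [179.8, -0.1, 36.1]
force: [-0.2, 0.1, 1.1]
finger_gap: 0.0868
grip_force: 0.0
t 34.53 pos [ 0.4516 -0.3075  0.129 ] rot [ 1.7983e+02 -6.0000e-02  3.6050e+01] F [-0.2  0.1  1.1] gap 0.0868
shift(in target-yaw frame) [-1.00e-03 -1.00e-04  1.02e-01] turn [ 0.17 -0.06 -0.05]
```

```bash

python3 -m crank '[0,0,0.025,0,0,0,1,0,0,0.025,0,0,0,1,0,0,0.025,0,0,0,1,0,0,0.024,0,0,0,1,0,0,0,0,0,0,1]'
python3 -m crank '[0,0,0,0,0,0,1,0,0,0,0,0,0,1,0,0,0,0,0,0,0.2,0,0,0,0,0,0,0.2,0,0,0,0,0,0,0.2]'
python3 -m crank '[0,0,0,0,0,0,0.2,0,0,0,0,0,0,0.2,0,0,0,0,0,0,0.2,0,0,0,0,0,0,0.2]'
python3 -m crank '[0,0,0,0,0,0,1,0,0,0,0,0,0,1,0,0,0,0,0,0,1,0,0,0,0,0,0,1,0,0,0,0,0,0,1]'
python3 -m crank '[0,0,0,0,0,-6.93,1,0,0,0,0,0,-6.93,1,0,0,0,0,0,-6.93,1,0,0,0,0,0,-6.93,1,0,0,0,0,0,-6.93,1]'
python3 -m crank '[0,0,0,0,0,-6.93,1,0,0,0,0,0,-6.93,1,0,0,0,0,0,-6.93,1,0,0,0,0,0,-6.93,1,0,0,0,0,0,-6.93,1]'
python3 -m crank '[0,0,0,0,0,-6.93,1,0,0,0,0,0,-6.93,1,0,0,0,0,0,-6.93,1,0,0,0,0,0,0,1,0,0,0,0,0,0,-1]'
python3 -m crank '[0,0,0,0,0,0,-1,0,0,0,0,0,0,-1,0,0,0,0,0,0,-1,0,0,0,0,0,0,-1,0,0,0,0,0,0,-1]'
python3 -m crank '[0,0,0,0,0,0,-1,0,0,0,0,0,0,-1]'
```

```text
t: 34.95
tool_pos: [0.4483, -0.3056, 0.0253]
ee_rot: [-179.7, 0.1, 36.0]
force: [-0.2, 1.1, -0.8]
finger_gap: 0.0871
grip_force: 0.0
t: 35.37
tool_pos: [0.4512, -0.3076, 0.0295]
ee_rot: [179.9, -0.0, 36.0]
force: [0.3, 0.2, -1.1]
finger_gap: 0.0744
grip_force: 0.0
t: 35.7
tool_pos: [0.4509, -0.3076, 0.0287]
ee_rot: [179.9, -0.0, 36.0]
force: [0.9, -1.9, 3.6]
finger_gap: 0.0597
grip_force: 30.0
t: 36.12
tool_pos: [0.4499, -0.3067, 0.0277]
ee_rot: [-180.0, 0.0, 36.0]
force: [-0.6, -0.7, -0.9]
finger_gap: 0.083
grip_force: 0.0
t: 36.53
tool_pos: [0.4501, -0.3068, 0.0279]
ee_rot: [-180.0, -0.0, 71.0]
force: [0.3, -0.1, 0.2]
finger_gap: 0.0873
grip_force: 0.0
t: 36.95
tool_pos: [0.4501, -0.3068, 0.0279]
ee_rot: [-180.0, -0.0, 105.7]
force: [0.1, 0.0, 0.3]
finger_gap: 0.0872
grip_force: 0.0
t: 37.37
tool_pos: [0.4501, -0.3069, 0.0279]
ee_rot: [-180.0, -0.0, 125.9]
force: [0.0, 0.0, -0.3]
finger_gap: 0.085
grip_force: 0.0
t: 37.78
tool_pos: [0.4501, -0.307, 0.028]
ee_rot: [-180.0, -0.0, 126.1]
force: [0.3, -0.1, 0.2]
finger_gap: 0.0596
grip_force: 30.0
t: 37.95
tool_pos: [0.4501, -0.307, 0.0281]
ee_rot: [-180.0, -0.0, 126.1]
force: [-0.1, -0.1, 0.5]
finger_gap: 0.0596
grip_force: 30.0
```

```bash

python3 -m crank '[0,0,-0.005,0,0,0,-1,0,0,-0.01,0,0,0,-1,0,0,-0.02,0,0,0,-1,0,0,-0.025,0,0,0,-1,0,0,-0.03,0,0,0,-1]'
python3 -m crank '[0,0,-0.03,0,0,0,-1,0,0,-0.03,0,0,0,-1,0,0,-0.03,0,0,0,-1,0,0,0,0,0,0,-1,0,0,0,0,0,0,-1]'
python3 -m crank '[0,0,0,0,0,0,-1,0,0,0,0,0,0,-1]'
python3 - <<'E'
from h import *
go(.5904,.1473,.21,126.1)
E
```

```text
t: 38.37
tool_pos: [0.4492, -0.3059, 0.1181]
ee_rot: [-180.0, -0.2, 126.1]
force: [-0.1, -1.0, -2.5]
finger_gap: 0.0595
grip_force: 30.0
t: 38.78
tool_pos: [0.4514, -0.3073, 0.2105]
ee_rot: [179.9, 0.3, 126.1]
force: [-0.3, 0.2, -3.4]
finger_gap: 0.0595
grip_force: 30.0
t: 38.95
tool_pos: [0.4492, -0.3063, 0.2064]
ee_rot: [-179.9, -0.2, 126.1]
force: [0.4, 0.0, -3.3]
finger_gap: 0.0595
grip_force: 30.0
t 38.95 pos [ 0.4492 -0.3063  0.2064] rot [-1.7994e+02 -1.7000e-01  1.2612e+02] F [ 0.4  0.  -3.3] gap 0.0595
shift(in target-yaw frame) [ 0.2833  0.3813 -0.0036] turn [-0.06 -0.17  0.02]
```

```bash

python3 -m crank '[0.0101,0.0136,-0.003,0,0,0,-1,0.0202,0.0272,0,0,0,0,-1,0.0202,0.0272,0,0,0,0,-1,0.0202,0.0272,0,0,0,0,-1,0.0202,0.0272,0,0,0,0,-1]'
python3 -m crank '[0.0202,0.0272,0,0,0,0,-1,0.0202,0.0272,0,0,0,0,-1,0.0202,0.0272,0,0,0,0,-1,0.0202,0.0272,0,0,0,0,-1,0.0202,0.0272,0,0,0,0,-1]'
python3 -m crank '[0.0202,0.0272,0,0,0,0,-1,0.0202,0.0272,0,0,0,0,-1,0.0202,0.0272,0,0,0,0,-1,0.0202,0.0272,0,0,0,0,-1,0.0101,0.0136,0,0,0,0,-1]'
python3 -m crank '[0,0,0,0,0,0,-1,0,0,0,0,0,0,-1,0,0,0,0,0,0,-1,0,0,0,0,0,0,-1,0,0,0,0,0,0,-1]'
python3 - <<'E'
from h import *
go(.5904,.1473,.1361,126.1)
E
```

```text
t: 39.37
tool_pos: [0.4948, -0.1596, 0.2094]
ee_rot: [-179.9, -0.2, 126.1]
force: [-0.1, -0.6, -3.2]
finger_gap: 0.0598
grip_force: 30.0
t: 39.78
tool_pos: [0.5451, 0.002, 0.2094]
ee_rot: [-179.9, -0.1, 126.1]
force: [-0.2, -0.4, -3.2]
finger_gap: 0.0596
grip_force: 30.0
t: 40.2
tool_pos: [0.5902, 0.1514, 0.2092]
ee_rot: [-180.0, -0.3, 126.4]
force: [-1.7, 1.6, -3.5]
finger_gap: 0.0595
grip_force: 30.0
t: 40.62
tool_pos: [0.5912, 0.144, 0.2107]
ee_rot: [-179.9, 0.0, 126.0]
force: [-0.8, 0.1, -3.3]
finger_gap: 0.0598
grip_force: 30.0
t 40.62 pos [0.5912 0.144  0.2107] rot [-1.7993e+02  4.0000e-02  1.2597e+02] F [-0.8  0.1 -3.3] gap 0.0598
shift(in target-yaw frame) [0.0031 0.0013 0.0746] turn [-0.07  0.04 -0.13]
```

```bash

python3 -m crank '[0.003,0.001,0.02,0,0,0,-1,0,0,0.02,0,0,0,-1,0,0,0.015,0,0,0,-1,0,0,0.012,0,0,0,-1,0,0,0,0,0,0,-1]'
python3 -m crank '[0,0,0,0,0,0,-1,0,0,0,0,0,0,-1,0,0,0,0,0,0,-1,0,0,0,0,0,0,-1,0,0,0,0,0,0,-1]'
python3 - <<'E'
from h import *
go(.5904,.1473,.1061,126.1)
E
```

```text
t: 41.03
tool_pos: [0.5886, 0.1472, 0.1412]
ee_rot: [-179.7, -0.1, 126.0]
force: [-0.1, -0.5, -3.0]
finger_gap: 0.0598
grip_force: 30.0
t: 41.45
tool_pos: [0.5907, 0.1491, 0.1449]
ee_rot: [179.9, 0.0, 126.1]
force: [0.2, -1.0, -2.4]
finger_gap: 0.0596
grip_force: 30.0
t 41.45 pos [0.5907 0.1491 0.1449] rot [1.7994e+02 4.0000e-02 1.2612e+02] F [ 0.2 -1.  -2.4] gap 0.0596
shift(in target-yaw frame) [-0.0013 -0.0013  0.0388] turn [0.06 0.04 0.02]
```

```bash

python3 -m crank '[-0.0013,-0.0013,0.012,0,0,0,-1,0,0,0,0,0,0,-1,0,0,0,0,0,0,-1]'
python3 -m crank '[0,0,0.008,0,0,0,-1,0,0,0,0,0,0,-1]'
python3 -m crank '[0,0,0.008,0,0,0,-1,0,0,0,0,0,0,-1]'
python3 -m crank '[0,0,0.006,0,0,0,-1,0,0,0,0,0,0,-1]'
python3 -m crank '[0,0,0.003,0,0,0,-1,0,0,0,0,0,0,-1]'
```

```text
t: 41.7
tool_pos: [0.5891, 0.1465, 0.1307]
ee_rot: [-179.9, -0.0, 126.1]
force: [0.5, -0.3, -2.7]
finger_gap: 0.0594
grip_force: 30.0
t: 41.87
tool_pos: [0.5892, 0.1469, 0.1225]
ee_rot: [-179.9, -0.1, 126.1]
force: [-0.3, -1.2, -2.3]
finger_gap: 0.0598
grip_force: 30.0
t: 42.03
tool_pos: [0.589, 0.1469, 0.1144]
ee_rot: [-179.9, -0.1, 126.1]
force: [-0.5, -1.0, -3.2]
finger_gap: 0.0599
grip_force: 30.0
t: 42.2
tool_pos: [0.5893, 0.147, 0.1088]
ee_rot: [-179.9, -0.0, 126.1]
force: [-0.1, -0.7, -2.8]
finger_gap: 0.0594
grip_force: 30.0
t: 42.37
tool_pos: [0.5897, 0.1471, 0.1065]
ee_rot: [-180.0, -0.0, 126.1]
force: [-0.0, -1.0, -3.1]
finger_gap: 0.0593
grip_force: 30.0
```

```bash

python3 -m crank '[0,0,0.002,0,0,0,-1,0,0,0,0,0,0,-1]'
python3 -m crank '[0,0,0,0,0,0,0.8,0,0,0,0,0,0,0.8,0,0,0,0,0,0,0.8,0,0,0,0,0,0,0.8,0,0,0,0,0,0,0.8]'
python3 -m crank '[0,0,-0.02,0,0,0,0.8,0,0,-0.03,0,0,0,1,0,0,-0.03,0,0,0,1,0,0,-0.03,0,0,0,1,0,0,0,0,0,6.625,1]'
python3 -m crank '[0,0,0,0,0,6.625,1,0,0,0,0,0,6.625,1,0,0,0,0,0,6.625,1,0,0,0,0,0,6.625,1,0,0,0,0,0,6.625,1]'
python3 -m crank '[0,0,0,0,0,6.625,1,0,0,0,0,0,6.625,1,0,0,0,0,0,6.625,1,0,0,0,0,0,6.625,1,0,0,0,0,0,6.625,1]'
python3 -m crank '[0,0,0,0,0,6.625,1,0,0,0,0,0,6.625,1,0,0,0,0,0,6.625,1,0,0,0,0,0,6.625,1,0,0,0,0,0,6.625,1]'
python3 - <<'E'
from h import *
go(.5458,-.3763,.2,20.1)
t=cam("top")
im=cv2.cvtColor(t["img"],cv2.COLOR_RGB2HSV)[225:265,392:432]
print(im[::4,::3,1]); print(im[::4,::3,2])
m=cv2.inRange(im,(0,0,150),(180,40,255)); N,l,st,ce=cv2.connectedComponentsWithStats(m)
for i in range(1,N):
    if st[i][4]>90: print(st[i].tolist(),ce[i]+[392,225],onz(t,ce[i][0]+392,ce[i][1]+225,.061))
E
```

```text
t: 42.53
tool_pos: [0.5901, 0.1472, 0.1061]
ee_rot: [180.0, 0.0, 126.1]
force: [-2.4, -0.9, 3.0]
finger_gap: 0.0595
grip_force: 30.0
t: 42.95
tool_pos: [0.5901, 0.1472, 0.105]
ee_rot: [180.0, 0.0, 126.1]
force: [0.1, 0.4, 0.2]
finger_gap: 0.0773
grip_force: 0.0
t: 43.37
tool_pos: [0.593, 0.1488, 0.2217]
ee_rot: [179.4, 0.2, 119.5]
force: [-0.1, 0.9, 0.7]
finger_gap: 0.0866
grip_force: 0.0
t: 43.78
tool_pos: [0.59, 0.1472, 0.215]
ee_rot: [180.0, 0.0, 86.0]
force: [-0.2, 0.7, 0.4]
finger_gap: 0.087
grip_force: 0.0
t: 44.2
tool_pos: [0.5899, 0.1473, 0.2149]
ee_rot: [-180.0, 0.0, 52.9]
force: [0.4, 0.2, 0.2]
finger_gap: 0.087
grip_force: 0.0
t: 44.62
tool_pos: [0.5899, 0.1473, 0.2149]
ee_rot: [-180.0, 0.0, 19.8]
force: [0.5, 0.3, 0.2]
finger_gap: 0.0872
grip_force: 0.0
t 44.62 pos [0.5899 0.1473 0.2149] rot [-180.     0.    19.8] F [0.5 0.3 0.2] gap 0.0872
shift(in target-yaw frame) [-0.2214  0.4765  0.0149] turn [-0.   0.  -0.3]
[[53 58 57 58 56 56 56 57 53 56 56 57 57 57]
 [52 52 57 61 59 52 29 27 29 30 39 57 56 57]
 [56 51 55 55 45 29 31 30 30 29 28 53 56 57]
 [51 52 56 50 38 29 32 30
[... 268 characters left out ...]
57 52 16 18 23 18 21]]
[[178 157 157 158 159 159 159 161 165 160 159 157 156 156]
 [176 176 156 155 156 142 213 214 214 211 184 161 158 157]
 [188 125 159 187 143 195 212 212 211 208 206 160 158 156]
 [216 200 154 215 108 187 209 210 203 203 200 202 157 152]
 [214 211 212 176 172  95 183 203 201 199 202 202 201 200]
 [ 94  96  99 103 155 164 153 151 163 162 215 214 214 212]
 [ 91  93 102 108 162 162 164 164 162  66  85  97  82  81]
 [134 127 117 104 169 162 161 160 156  50  72  62  57  59]
 [138 121 105 103 215 160 125 128 128 122 171 175 168 166]
 [105 108 130 135 215 159 158 157 146  94  85  79  83  86]]
[15, 1, 18, 18, 259] [415.22779923 234.4015444 ] [ 0.57836774 -0.38654529  0.061     ]
```

The white jar has been knocked: now at (0.578, -0.3865). I head there.

```bash
python3 -c "
from h import *
go(.578,-.3863,.2,19.8)"
```

```text
t 44.67 pos [0.59   0.1472 0.215 ] rot [179.99  -0.    19.51] F [ 0.  -0.8 -0.5] gap 0.087
shift(in target-yaw frame) [-0.192   0.4979  0.015 ] turn [ 0.01 -0.   -0.29]
```

```bash

python3 -m crank '[-0.0128,0.0332,0,0,0,0,1,-0.0128,0.0332,0,0,0,0,1,-0.0128,0.0332,0,0,0,0,1,-0.0128,0.0332,0,0,0,0,1,-0.0128,0.0332,0,0,0,0,1]'
python3 -m crank '[-0.0128,0.0332,0,0,0,0,1,-0.0128,0.0332,0,0,0,0,1,-0.0128,0.0332,0,0,0,0,1,-0.0128,0.0332,0,0,0,0,1,-0.0128,0.0332,0,0,0,0,1]'
python3 -m crank '[-0.0128,0.0332,0,0,0,0,1,-0.0128,0.0332,0,0,0,0,1,-0.0128,0.0332,0,0,0,0,1,-0.0128,0.0332,0,0,0,0,1,-0.0128,0.0332,0,0,0,0,1]'
python3 -m crank '[0,0,0.025,0,0,0,1,0,0,0.025,0,0,0,1,0,0,0.025,0,0,0,1,0,0,0,0,0,0,1,0,0,0,0,0,0,1]'
python3 -m crank '[0,0,0,0,0,0,1,0,0,0,0,0,0,1,0,0,0,0,0,0,1]'
python3 - <<'E'
from h import *
go(.578,-.3863,.027,20)
crop(cam("side"),300,170,120,90,6,"pics/wj.png")
E
```

```text
t: 45.08
tool_pos: [0.5867, -0.0323, 0.2151]
ee_rot: [180.0, -0.0, 20.3]
force: [0.2, 0.9, -0.3]
finger_gap: 0.0869
grip_force: 0.0
t: 45.5
tool_pos: [0.5837, -0.2103, 0.2151]
ee_rot: [180.0, -0.0, 20.3]
force: [0.7, 0.4, 0.2]
finger_gap: 0.0867
grip_force: 0.0
t: 45.92
tool_pos: [0.5808, -0.3882, 0.215]
ee_rot: [180.0, -0.0, 20.3]
force: [0.5, -1.0, 0.6]
finger_gap: 0.0873
grip_force: 0.0
t: 46.33
tool_pos: [0.58, -0.3858, 0.1385]
ee_rot: [-179.8, 0.1, 20.2]
force: [0.1, 0.5, 0.9]
finger_gap: 0.0868
grip_force: 0.0
t: 46.58
tool_pos: [0.5821, -0.3869, 0.1425]
ee_rot: [179.8, -0.1, 20.2]
force: [1.3, -0.1, 0.5]
finger_gap: 0.0868
grip_force: 0.0
t 46.58 pos [ 0.5821 -0.3869  0.1425] rot [ 1.7983e+02 -1.2000e-01  2.0160e+01] F [ 1.3 -0.1  0.5] gap 0.0868
shift(in target-yaw frame) [-0.0037 -0.002   0.1155] turn [ 0.17 -0.12  0.16]
```

View pics/wj.png

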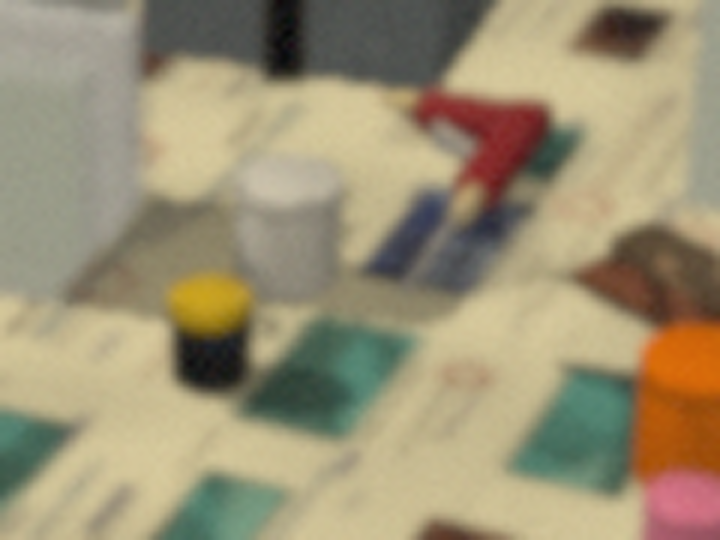

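The white jar stands upright at (288,230) in the crop, clear of the nozzle and the small yellow jar. Descend and grip.

```bash

python3 -m crank '[-0.003,-0.001,0.028,0,0,0,1,0,0,0.028,0,0,0,1,0,0,0.028,0,0,0,1,0,0,0.028,0,0,0,1,0,0,0,0,0,0,1]'
python3 -m crank '[0,0,0,0,0,0,1,0,0,0,0,0,0,1,0,0,0,0,0,0,0.1,0,0,0,0,0,0,0.1,0,0,0,0,0,0,0.1]'
python3 -m crank '[0,0,0,0,0,0,0.1,0,0,0,0,0,0,0.1,0,0,0,0,0,0,0.1,0,0,0,0,0,0,0.1,0,0,0,0,0,0,0.1]'
python3 -m crank '[0,0,0,0,0,0,0.8,0,0,0,0,0,0,0.8,0,0,0,0,0,0,0.8,0,0,0,0,0,0,0.8,0,0,0,0,0,-6.67,0.8]'
python3 -m crank '[0,0,0,0,0,-6.67,0.8,0,0,0,0,0,-6.67,0.8,0,0,0,0,0,-6.67,0.8,0,0,0,0,0,-6.67,0.8,0,0,0,0,0,-6.67,0.8]'
python3 -m crank '[0,0,0,0,0,0,0.8,0,0,0,0,0,0,-1,0,0,0,0,0,0,-1,0,0,0,0,0,0,-1,0,0,0,0,0,0,-1]'
python3 -m crank '[0,0,0,0,0,0,-1,0,0,0,0,0,0,-1,0,0,0,0,0,0,-1,0,0,0,0,0,0,-1]'
```

```text
t: 47.05
tool_pos: [0.5741, -0.3844, 0.0223]
ee_rot: [-179.6, 0.3, 20.1]
force: [-1.2, 0.8, -1.7]
finger_gap: 0.0871
grip_force: 0.0
t: 47.47
tool_pos: [0.5788, -0.3873, 0.0301]
ee_rot: [179.9, -0.1, 20.1]
force: [-0.0, 0.4, 0.2]
finger_gap: 0.0744
grip_force: 0.0
t: 47.88
tool_pos: [0.5779, -0.3866, 0.0284]
ee_rot: [180.0, -0.0, 20.1]
force: [-0.3, 0.9, 2.6]
finger_gap: 0.0559
grip_force: 30.0
t: 48.3
tool_pos: [0.5778, -0.3865, 0.0279]
ee_rot: [180.0, 0.0, 26.8]
force: [0.6, -0.0, 0.3]
finger_gap: 0.0763
grip_force: 0.0
t: 48.72
tool_pos: [0.5777, -0.3866, 0.0279]
ee_rot: [-180.0, 0.0, 60.5]
force: [0.4, -0.6, 0.4]
finger_gap: 0.0783
grip_force: 0.0
t: 49.13
tool_pos: [0.5778, -0.3866, 0.0281]
ee_rot: [180.0, 0.0, 60.1]
force: [0.0, -0.8, 0.6]
finger_gap: 0.0593
grip_force: 0.0
t: 49.47
tool_pos: [0.578, -0.3866, 0.0281]
ee_rot: [180.0, 0.0, 60.1]
force: [0.2, -0.7, -0.9]
finger_gap: 0.0555
grip_force: 30.0
```

```bash

python3 -m crank '[0,0,-0.005,0,0,0,-1,0,0,-0.01,0,0,0,-1,0,0,-0.02,0,0,0,-1,0,0,-0.025,0,0,0,-1,0,0,-0.03,0,0,0,-1]'
python3 -m crank '[0,0,-0.03,0,0,0,-1,0,0,-0.03,0,0,0,-1,0,0,-0.03,0,0,0,-1,0,0,0,0,0,6,-1,0,0,0,0,0,6,-1]'
python3 -m crank '[0,0,0,0,0,6,-1,0,0,0,0,0,6,-1,0,0,0,0,0,0,-1,0,0,0,0,0,0,-1]'
python3 - <<'E'
from h import *
go(.4976,.1619,.21,36.1)
E
```

```text
t: 49.88
tool_pos: [0.5765, -0.3858, 0.1177]
ee_rot: [-179.8, -0.0, 60.1]
force: [0.2, -0.5, -1.9]
finger_gap: 0.0558
grip_force: 30.0
t: 50.3
tool_pos: [0.5791, -0.3871, 0.2123]
ee_rot: [179.7, -0.1, 47.9]
force: [-0.9, 0.0, -3.5]
finger_gap: 0.0556
grip_force: 30.0
t: 50.63
tool_pos: [0.5777, -0.3864, 0.2085]
ee_rot: [180.0, 0.0, 36.3]
force: [-0.2, -0.5, -1.2]
finger_gap: 0.0556
grip_force: 30.0
t 50.63 pos [ 0.5777 -0.3864  0.2085] rot [1.7999e+02 1.0000e-02 3.6320e+01] F [-0.2 -0.5 -1.2] gap 0.0556
shift(in target-yaw frame) [ 0.2583 -0.4902 -0.0015] turn [0.01 0.01 0.22]
```

```bash

python3 -m crank '[0.008,-0.0153,0,0,0,0,-1,0.0161,-0.0306,0,0,0,0,-1,0.0161,-0.0306,0,0,0,0,-1,0.0161,-0.0306,0,0,0,0,-1,0.0161,-0.0306,0,0,0,0,-1]'
python3 -m crank '[0.0161,-0.0306,0,0,0,0,-1,0.0161,-0.0306,0,0,0,0,-1,0.0161,-0.0306,0,0,0,0,-1,0.0161,-0.0306,0,0,0,0,-1,0.0161,-0.0306,0,0,0,0,-1]'
python3 -m crank '[0.0161,-0.0306,0,0,0,0,-1,0.0161,-0.0306,0,0,0,0,-1,0.0161,-0.0306,0,0,0,0,-1,0.0161,-0.0306,0,0,0,0,-1,0.0161,-0.0306,0,0,0,0,-1]'
python3 -m crank '[0.0161,-0.0306,0,0,0,0,-1,0.008,-0.0153,0,0,0,0,-1,0,0,0,0,0,0,-1,0,0,0,0,0,0,-1,0,0,0,0,0,0,-1]'
python3 -m crank '[0,0,0.02,0,0,0,-1,0,0,0.02,0,0,0,-1,0,0,0.015,0,0,0,-1,0,0,0.01,0,0,0,-1,0,0,0,0,0,0,-1]'
python3 -m crank '[0,0,0,0,0,0,-1,0,0,0,0,0,0,-1,0,0,0,0,0,0,-1,0,0,0,0,0,0,-1,0,0,0,0,0,0,-1]'
python3 - <<'E'
from h import *
go(.4976,.1619,.1061,36.1)
E
```

```text
t: 51.05
tool_pos: [0.5546, -0.231, 0.2082]
ee_rot: [180.0, 0.0, 36.3]
force: [0.5, 0.2, -2.2]
finger_gap: 0.0552
grip_force: 30.0
t: 51.47
tool_pos: [0.5292, -0.0599, 0.2085]
ee_rot: [180.0, 0.0, 36.3]
force: [0.1, 0.2, -2.3]
finger_gap: 0.0554
grip_force: 30.0
t: 51.88
tool_pos: [0.504, 0.111, 0.2086]
ee_rot: [179.9, -0.0, 36.3]
force: [0.9, 0.0, -1.8]
finger_gap: 0.0558
grip_force: 30.0
t: 52.3
tool_pos: [0.4972, 0.1596, 0.2081]
ee_rot: [179.9, 0.0, 36.2]
force: [1.2, -1.6, -2.1]
finger_gap: 0.0556
grip_force: 30.0
t: 52.72
tool_pos: [0.4959, 0.1585, 0.1408]
ee_rot: [-179.9, 0.2, 36.0]
force: [-0.0, 0.7, -2.1]
finger_gap: 0.0556
grip_force: 30.0
t: 53.13
tool_pos: [0.4975, 0.1608, 0.1438]
ee_rot: [180.0, -0.1, 36.1]
force: [0.1, 0.4, -3.0]
finger_gap: 0.0557
grip_force: 30.0
t 53.13 pos [0.4975 0.1608 0.1438] rot [ 1.7996e+02 -6.0000e-02  3.6140e+01] F [ 0.1  0.4 -3. ] gap 0.0557
shift(in target-yaw frame) [ 0.0007 -0.0008  0.0377] turn [ 0.04 -0.06  0.04]
```

```bash

python3 -m crank '[0.0007,-0.0008,0.012,0,0,0,-1,0,0,0,0,0,0,-1,0,0,0,0,0,0,-1]'
python3 -m crank '[0,0,0.008,0,0,0,-1,0,0,0,0,0,0,-1]'
python3 -m crank '[0,0,0.008,0,0,0,-1,0,0,0,0,0,0,-1]'
python3 -m crank '[0,0,0.006,0,0,0,-1,0,0,0,0,0,0,-1]'
python3 -m crank '[0,0,0.003,0,0,0,-1,0,0,0,0,0,0,-1]'
python3 -m crank '[0,0,0.002,0,0,0,-1,0,0,0,0,0,0,-1]'
```

```text
t: 53.38
tool_pos: [0.4962, 0.1616, 0.1299]
ee_rot: [-179.9, 0.1, 36.2]
force: [0.6, -0.2, -1.0]
finger_gap: 0.0561
grip_force: 30.0
t: 53.55
tool_pos: [0.4963, 0.1614, 0.1216]
ee_rot: [-180.0, 0.1, 36.1]
force: [-0.4, -0.0, -2.8]
finger_gap: 0.056
grip_force: 30.0
t: 53.72
tool_pos: [0.4962, 0.1614, 0.1135]
ee_rot: [-180.0, 0.1, 36.1]
force: [0.2, -0.4, -2.4]
finger_gap: 0.0555
grip_force: 30.0
t: 53.88
tool_pos: [0.4965, 0.1615, 0.1079]
ee_rot: [-180.0, 0.1, 36.1]
force: [0.3, 0.1, -2.8]
finger_gap: 0.0556
grip_force: 30.0
t: 54.05
tool_pos: [0.4973, 0.1618, 0.106]
ee_rot: [180.0, -0.0, 36.1]
force: [0.4, 0.2, -2.4]
finger_gap: 0.0557
grip_force: 30.0
t: 54.22
tool_pos: [0.4974, 0.1619, 0.1059]
ee_rot: [179.9, 0.0, 36.1]
force: [-4.6, -2.6, 9.3]
finger_gap: 0.0553
grip_force: 30.0
```

```bash

python3 -m crank '[0,0,-0.001,0,0,0,0.8,0,0,0,0,0,0,0.8,0,0,0,0,0,0,0.8,0,0,0,0,0,0,0.8,0,0,0,0,0,0,0.8]'
python3 -m crank '[0,0,-0.02,0,0,0,0.8,0,0,-0.03,0,0,0,0.8,0,0,-0.03,0,0,0,0.8,0,0,-0.02,0,0,0,-1,0,0,0,0,0,0,-1]'
python3 -m crank '[0,0,0,0,0,0,-1,0,0,0,0,0,0,-1,0,0,0,0,0,0,-1,0,0,0,0,0,0,-1]'
python3 - <<'E'
from h import *
go(.459,.3527,.17,36.1)
E
```

```text
t: 54.63
tool_pos: [0.4971, 0.1617, 0.1049]
ee_rot: [180.0, 0.0, 36.1]
force: [-0.9, -1.1, -0.7]
finger_gap: 0.0763
grip_force: 0.0
t: 55.05
tool_pos: [0.4998, 0.1629, 0.2097]
ee_rot: [179.8, -0.4, 36.1]
force: [0.2, -0.3, 0.2]
finger_gap: 0.0713
grip_force: 0.0
t: 55.38
tool_pos: [0.4963, 0.1614, 0.2036]
ee_rot: [-179.9, 0.1, 36.1]
force: [-0.8, -0.3, 0.7]
finger_gap: 0.0461
grip_force: 0.0
t 55.38 pos [0.4963 0.1614 0.2036] rot [-1.7994e+02  1.3000e-01  3.6140e+01] F [-0.8 -0.3  0.7] gap 0.0461
shift(in target-yaw frame) [ 0.0826 -0.1765  0.0336] turn [-0.06  0.13  0.04]
```

```bash

python3 -m crank '[0.0138,-0.0294,0,0,0,0,-1,0.0138,-0.0294,0,0,0,0,-1,0.0138,-0.0294,0,0,0,0,-1,0.0138,-0.0294,0,0,0,0,-1,0.0138,-0.0294,0,0,0,0,-1]'
python3 -m crank '[0.0136,-0.0295,0.02,0,0,0,-1,0,0,0.02,0,0,0,-1,0,0,0,0,0,0,-1,0,0,0,0,0,0,-1,0,0,0,0,0,0,-1]'
python3 -m crank '[0,0,0,0,0,0,-1,0,0,0,0,0,0,-1,0,0,0,0,0,0,-1]'
python3 - <<'E'
from h import *
go(.459,.3527,.115,36.1)
a=cam("side");b=cam("top")
A=cv2.resize(cv2.cvtColor(a["img"],cv2.COLOR_RGB2BGR)[190:400,170:370],(400,420))
B=cv2.resize(cv2.cvtColor(b["img"],cv2.COLOR_RGB2BGR)[170:310,150:280],(390,420))
cv2.imwrite("pics/fin.png",np.hstack([A,B]))
E
```

```text
t: 55.8
tool_pos: [0.4654, 0.3221, 0.2041]
ee_rot: [-180.0, 0.1, 36.1]
force: [0.4, 0.5, -0.7]
finger_gap: 0.013
grip_force: 0.0
t: 56.22
tool_pos: [0.4606, 0.3517, 0.1652]
ee_rot: [180.0, 0.0, 36.0]
force: [-0.8, -0.1, 0.8]
finger_gap: 0.0006
grip_force: 0.0
t: 56.47
tool_pos: [0.4606, 0.3524, 0.166]
ee_rot: [180.0, -0.1, 36.0]
force: [-0.1, 0.1, 0.9]
finger_gap: 0.0002
grip_force: 0.0
t 56.47 pos [0.4606 0.3524 0.166 ] rot [ 1.7996e+02 -8.0000e-02  3.6040e+01] F [-0.1  0.1  0.9] gap 0.0002
shift(in target-yaw frame) [-0.0012 -0.0012  0.051 ] turn [ 0.04 -0.08 -0.06]
```

View pics/fin.png

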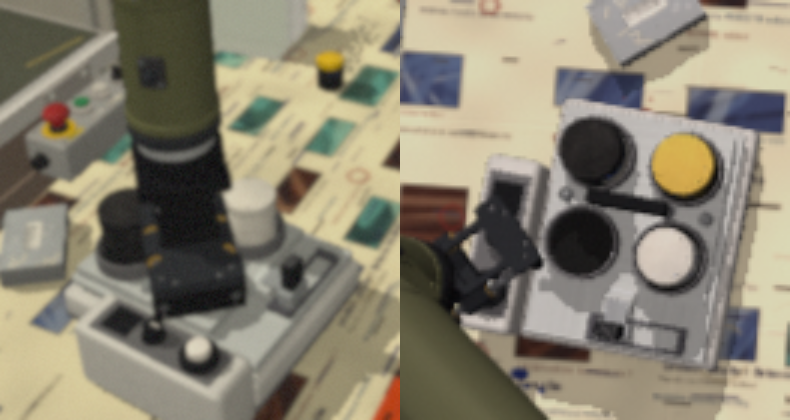

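All three jars stand in pockets (black, yellow, white; front-left one empty), and the keeper at (615,300) is over the tongue. Press start.

```bash

python3 -m crank '[-0.001,0,0.02,0,0,0,-1,0,0,0.02,0,0,0,-1,0,0,0.006,0,0,0,-1,0,0,0,0,0,0,-1,0,0,0,0,0,0,-1]'
python3 -m crank '[0,0,0,0,0,0,-1,0,0,0.005,0,0,0,-1,0,0,0.003,0,0,0,-1,0,0,0,0,0,0,-1]'
python3 -m crank '[0,0,0.003,0,0,0,-1,0,0,0,0,0,0,-1]'
python3 -m crank '[0,0,0.003,0,0,0,-1,0,0,0,0,0,0,-1]'
```

```text
t: 56.98
tool_pos: [0.459, 0.3525, 0.1194]
ee_rot: [-180.0, -0.0, 36.1]
force: [0.9, -0.6, 0.7]
finger_gap: 0.0005
grip_force: 0.0
t: 57.32
tool_pos: [0.4587, 0.3522, 0.1106]
ee_rot: [180.0, 0.0, 36.1]
force: [0.2, 0.1, -0.3]
finger_gap: 0.0007
grip_force: 0.0
t: 57.48
tool_pos: [0.459, 0.3525, 0.108]
ee_rot: [180.0, -0.0, 36.1]
force: [-0.2, -0.9, 2.4]
finger_gap: 0.0006
grip_force: 1.2
t: 57.65
tool_pos: [0.4592, 0.3526, 0.1052]
ee_rot: [180.0, -0.0, 36.1]
force: [-0.0, -0.1, 4.5]
finger_gap: 0.0008
grip_force: 2.2
```

```bash

python3 -m crank '[0,0,0.002,0,0,0,-1,0,0,0,0,0,0,-1,0,0,0,0,0,0,-1]'
python3 -m crank '[0,0,-0.02,0,0,0,-1,0,0,-0.03,0,0,0,-1,0,0,-0.03,0,0,0,-1,0,0,0,0,0,0,-1,0,0,0,0,0,0,-1]'
python3 -m crank '[0,0,-0.02,0,0,0,-1,0,0,0,0,0,0,-1,0,0,0,0,0,0,-1,0,0,0,0,0,0,-1,0,0,0,0,0,0,-1]'
python3 -c "
from station import sign_off
print(sign_off())"
```

```text
t: 57.9
tool_pos: [0.4592, 0.3526, 0.1044]
ee_rot: [180.0, -0.0, 36.1]
force: [-1.4, -1.2, 10.0]
finger_gap: 0.0004
grip_force: 5.0
t: 58.32
tool_pos: [0.4597, 0.3532, 0.1846]
ee_rot: [180.0, -0.2, 36.1]
force: [-0.2, 0.4, -0.8]
finger_gap: 0.0004
grip_force: 0.0
t: 58.73
tool_pos: [0.4584, 0.3518, 0.2014]
ee_rot: [-180.0, 0.1, 36.1]
force: [-0.1, 0.4, 0.1]
finger_gap: 0.0004
grip_force: 0.0
the job is handed in; nothing more can be done
None
```

The job is handed in: the carrier is seated and locked, all three jars on the table (black, yellow, white) are upright in pockets, and the start button was pressed fully, at about 58 s; the carrier slipped from the grip once at first lift but stayed flat, and I regrasped it.

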